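# Ascending load check of a laboratory balance

### The job

Check the balance with rising load: take the three shortest of the four check weights out of the sloped rack and stand them upright on the balance pan, the shortest first, then the next, then the third, letting go of each before fetching the next; all three stay on the pan, wholly on it and not touching one another. Set them down gently so that the pan is never overloaded, never let weights knock together, and leave the tallest weight in its pocket and the flask, tub and beaker where they stand.

Things in the scene. Friction and masses are not known exactly. Their poses are not given: they have to be found in the camera images.
- w60_mid (a point): The shortest weight: one-piece steel cylinder, 44 mm diameter, with a 16 mm neck (12 mm high) and on it a round flat-topped grip head (26 mm diameter, 20 mm high). Total height 60 mm (body 28), 440 g. Point: its centre, half-way up; z runs along it to the head. It starts in a rack pocket, leaning 30 degrees, side against the pocket's lower wall.
- w76_mid (a point): The second shortest weight: one-piece steel cylinder, 44 mm diameter, with a 16 mm neck (12 mm high) and on it a round flat-topped grip head (26 mm diameter, 20 mm high). Total height 76 mm (body 44), 630 g. Point: its centre, half-way up; z runs along it to the head. It starts in a rack pocket, leaning 30 degrees, side against the pocket's lower wall.
- w92_mid (a point): The third weight: one-piece steel cylinder, 44 mm diameter, with a 16 mm neck (12 mm high) and on it a round flat-topped grip head (26 mm diameter, 20 mm high). Total height 92 mm (body 60), 820 g. Point: its centre, half-way up; z runs along it to the head. It starts in a rack pocket, leaning 30 degrees, side against the pocket's lower wall.
- w110_mid (a point): The tallest weight, to be left alone: one-piece steel cylinder, 44 mm diameter, with a 16 mm neck (12 mm high) and on it a round flat-topped grip head (26 mm diameter, 20 mm high). Total height 110 mm (body 78), 1030 g. Point: its centre, half-way up; z runs along it to the head. It starts in a rack pocket, leaning 30 degrees, side against the pocket's lower wall.
- rack: fixed grey rack, 342 mm wide (y), 110 deep (x), 85 high; origin on the table under its centre. Its floor rises 30 degrees to +x, so weights lean to -x. Four pockets in a row at y = -126, -42, 42, 126 mm, each 78 wide, 64 long up the slope, walls 6 thick, 26 high square to the floor. Any weight may be in any pocket, up to 8 mm off its middle.
- pan_top (a point): centre of the top of the balance pan: level square steel plate 160 x 160 mm, no rim, 75 mm above the table when empty; x, y along its sides, z up. The fixed white balance under it is 200 mm wide (y), 52 mm high, and reaches from 160 mm on the -x side to 100 mm on the +x side of this point.
- pan (a joint): how far the pan is pressed down, m: 0 empty, sprung at about 4 N per mm (about 4 mm with the three weights on it), stop at 14 mm. Over 11 mm it is overloaded.
- stand: fixed retort stand between rack and balance, an obstacle: base plate 100 x 70 x 12 mm (x, y, z) with an upright 12 mm steel rod to 302 mm height, 30 mm on the +x side of the origin; a clamp on it at 230 mm height points to +x, 110 mm out from the rod. Origin: underside of the base, its centre.
- flask_mid (a point): bystander: loose amber volumetric flask with white stopper, 168 mm tall, bulb 62 mm diameter; the point is half-way up, 84 mm above the table.
- tub_mid (a point): bystander: loose white plastic jar, 76 mm diameter, 85 mm tall; the point is half-way up.
- beaker_mid (a point): bystander: loose steel beaker, 72 mm diameter, 90 mm tall; the point is half-way up.
There are look-alikes about, which are no part of the job. What is shaped like the part that bears w76_mid but red or turquoise is not meant.

How it is judged:
On the way, in this order (a step that is already met when the one before it is completed fails the run):
1. the shortest weight stands upright on the pan, let go (x of w60_mid in the frame of pan_top between -0.061 and 0.061 m and y of w60_mid in the frame of pan_top between -0.061 and 0.061 m and z of w60_mid in the frame of pan_top between 0.026 and 0.034 m and angle between w60_mid's own z axis and vertical below 0.09 rad and contact force between the fingers and w60 below 0.1 N), for 0.2 s.
2. the second weight stands upright on the pan, let go (x of w76_mid in the frame of pan_top between -0.061 and 0.061 m and y of w76_mid in the frame of pan_top between -0.061 and 0.061 m and z of w76_mid in the frame of pan_top between 0.034 and 0.042 m and angle between w76_mid's own z axis and vertical below 0.09 rad and contact force between the fingers and w76 below 0.1 N), for 0.2 s.
3. the third weight stands upright on the pan, let go (x of w92_mid in the frame of pan_top between -0.061 and 0.061 m and y of w92_mid in the frame of pan_top between -0.061 and 0.061 m and z of w92_mid in the frame of pan_top between 0.042 and 0.05 m and angle between w92_mid's own z axis and vertical below 0.09 rad and contact force between the fingers and w92 below 0.1 N), for 0.2 s.
At the end, for the whole second after the job is handed in: The three shorter weights stand upright (within 5 deg) and still on the pan, centres at most 61 mm from its centre along either side, released, not touching each other; the tallest is within 20 mm of its start, flask, tub and beaker within 30 mm of theirs (all of step 1 and all of step 2 and all of step 3 and linear speed of each of w60, w76, w92 below 0.02 m/s and contact force between w60 and w76 below 0.1 N and contact force between each of w60, w76 and w92 below 0.1 N and distance of w110_mid from where it was at the start of the episode below 0.02 m and distance of each of flask_mid, tub_mid, beaker_mid from where it was at the start of the episode below 0.03 m).
It fails at once if the pan is overloaded (pressed down over 11 mm) by pushing or dropping (value of joint pan above 0.011 m).
It fails at once if weights knock together (over 2 N) (contact force between w60 and w76 above 2 N or contact force between any of w60, w76 and w92 above 2 N or contact force between any of w60, w76, w92 and w110 above 2 N).
It fails at once if the tallest weight is moved over 20 mm (distance of w110_mid from where it was at the start of the episode above 0.02 m).
It fails at once if the flask, tub or beaker is moved over 30 mm or knocked over (distance of any of flask_mid, tub_mid, beaker_mid from where it was at the start of the episode above 0.03 m).
It also fails if it takes over 72 s, if anything falls off the work surface, if the arm or the gripper's body presses on something with over 40 N, if the wrist force passes 120 N, or if a joint passes its speed limit or range.

### The arm

A 7-joint arm with a two-finger parallel gripper is mounted at the origin on the work surface. World frame = base frame: x ahead of the robot, y to its left, z up, the work surface at z = 0. Lengths are in m, angles in rad, forces in N, time in s.
With the tool pointing down it reaches from about 0.4 to 0.85 m from the base axis. Payload 10.4 kg.
Tool frame: the origin (TCP) lies at the very end of the fingers, on their centre line; the grasp point (between the pads) lies r.hold_point_z behind it (r.hold_point_z is the distance from the TCP to the grasp point, in m); z points along the fingers, y is the direction in which the jaws open and shut (so a half turn about z gives the same grasp; the last joint's range is limited). The gripper opens to 87 mm and grips with 3 to 60 N. Pads are 19 mm wide; open, the fingers measure 117 mm over their backs; the gripper's body (75 mm by 190 mm) begins 51 mm behind the grasp point.
Start: joints at [-1.198, 0.332, -0.065, 1.46, 0.022, 1.35, -0.088], TCP at [0.241, 0.577, 0.223] pointing down, gripper open.
Joint ranges: [-2.6, 2.6], [-0.5, 2.12], [-1.47, 1.34], [0.16, 2.42], [-1.27, 4.41], [0.06, 2.06], [-2.6, 2.6]. Speed limits (rad/s): [2.22, 2.22, 2.79, 2.79, 3.14, 3.14, 3.14].

### API

Orientations are given as a unit quaternion [x, y, z, w].
In Python, from bench import r gives the robot as it stands.
- The arm moves only by the tool send_rows, never from a script. Its argument "commands" is a list of rows, each a list of 7 numbers: the shift along the world's x, y, z normalised to -1 to 1, where 1 is 0.03 m, then the turn, a rotation vector about the world's x, y, z normalised to -1 to 1, where 1 is 5 degrees, then the gripper command: -1 is fully open, 1 is shut, values between are in proportion. In form: [[tx, ty, tz, ax, ay, az, jaw], ...]. A call has 1 to 10 rows; each row shifts and turns the pose as measured when the row begins; what a row does not reach is not made up. A row lasts 1/12 s, in which the tool goes at most 41.7 mm and 7.16 degrees, less where a joint would pass 70% of its speed; a pose out of reach is approached as far as the arm can. A call with a number of a shift or a turn outside -1 to 1 is refused whole. A call with a gripper value outside its range is refused whole. The fingers move at their own pace and stop on an object; "grip_force" is the grip in N (left out, the last holds). Time passes only in rows, so rows that do not move let the fingers close. It gives the time, the measured TCP pose, the force and the opening at its end, in the units of the state.
- r.read_state(): the state, without advancing time (a new reading comes with each control period).
- r.camera(name): name is "side" or "top" or "wrist"; returns the picture (420x560x3 uint8, blue, green, red); there is no depth.
- r.calibration(name): a dict with "K" (3x3 intrinsics, pixels), "dist" ([k1, k2, p1, p2, k3] as OpenCV has them; the pictures are not rectified), "R" (3x3) and "t" (3): a world point X has camera coordinates R X + t; the wrist camera has in their place "mount" (4x4, takes a point from camera to tool coordinates, whose origin is the TCP and whose axes are the flange's). Camera axes: x right, y down, z forward; pixel columns grow to the right and rows downward; lengths in m; the calibration is good to about 2 mm. A picture is of the moment at which its call begins: read the wrist's pose just before it. calibration takes no time and is no camera call.
- r.close_job(): hands the job in, once; it reports no verdict.
The state is a dict: "time": time; "joint_positions": joint angles; "joint_vel": joint speeds; "joint_torque": joint torques, N m; "ee_pos": TCP position; "eef_rot": TCP orientation; "ft_force": force on the tool from outside, world axes, zero at the start; "torque": the same for the moment, N m; "width": finger opening in m.
Only numpy, scipy, OpenCV 4.12 (cv2) and the standard library are available. Lean on these libraries where they do the work, as an engineer would, in place of code of your own. Each camera call takes 0.05 s, during which the arm holds its last target.

## Working session

There is one attempt and no reset: what is moved stays moved. The work goes in short steps, Python scripts to look and compute and a tool call to move; the robot and the scene stay as the last step left them, time stands still between calls to the robot, and variables do not carry over. Pictures are saved under pics/ and viewed, and the job is handed in when it is done.

Besides the shell and the picture viewer there is one more tool, called after "Call:" by a JSON object that holds its "name" and its "arguments". send_rows: Moves the arm, as the interface text tells. Scaled input: -1 to 1 covers 0.03 m each way for a shift and 5 degrees each way for a turn. Its arguments: {"type":"object","properties":{"commands":{"type":"array"},"grip_force":{"type":"number"}},"required":["commands"]}

```bash
ls -la; mkdir -p pics
python3 - <<'E'
from bench import r
import cv2
s=r.read_state()
for k,v in s.items(): print(k,v)
print(r.hold_point_z)
for n in ("side","top"):
    im=r.camera(n); cv2.imwrite(f"pics/{n}0.png",im)
    c=r.calibration(n); print(n,c)
print(r.calibration("wrist"))
E
```

```text
total 12
drwxr-xr-x  3 agent agent 4096 Dec  7 08:29 .
drwxr-xr-x 23 root  root  4096 Dec  7 08:29 ..
drwxr-xr-x  2 agent agent 4096 Dec  7 08:29 pics
time 0.0
joint_positions [-1.19760543  0.33287649 -0.06472465  1.46094501  0.02160933  1.34988994
 -0.08848671]
joint_vel [ 0.00092308  0.00047494 -0.00112117  0.00019109  0.00076735  0.00043922
  0.00086201]
joint_torque [-7.32843137e-05 -6.23242664e+01  2.47024465e-02 -3.89897704e+01
 -6.12985203e-02  3.95453756e-02  1.30033113e-04]
ee_pos [0.24080675 0.57632758 0.22174936]
eef_rot [ 1.96576970e-01  9.80488138e-01 -7.03268364e-04 -1.06933431e-04]
ft_force [-0.46830432 -0.20491419  0.19999159]
torque [ 0.00618121 -0.01538695 -0.01039547]
width 0.08696645510020815
0.0187
side {'K': array([[380.56907727,   0.        , 278.20094581],
       [  0.        , 380.56907727, 211.78893933],
       [  0.        ,   0.        ,   1.        ]]), 'dist': array([-0.05801547,  0.        ,  0.        ,  0.        ,  0.        ]), 'R': array([[-0.96679618, -0.25493149,  0.01775055],
       [-0.19969321,  0.71031505, -0.67496308],
       [ 0.15946086, -
[... 422 characters left out ...]
7],
       [ 0.05820733, -0.00118182, -0.99830382]]), 't': array([-0.00178641,  0.53848896,  1.01555443])}
{'K': array([[349.98152192,   0.        , 276.27693548],
       [  0.        , 349.98152192, 209.75800073],
       [  0.        ,   0.        ,   1.        ]]), 'dist': array([-0.05727442,  0.        ,  0.        ,  0.        ,  0.        ]), 'mount': array([[ 1.83518755e-03, -9.69579532e-01, -2.44769613e-01,
         6.69930314e-02],
       [ 9.99998265e-01,  1.85722279e-03,  1.40782047e-04,
         2.53046772e-04],
       [ 3.18092312e-04, -2.44769447e-01,  9.69581258e-01,
        -1.61726190e-01],
       [ 0.00000000e+00,  0.00000000e+00,  0.00000000e+00,
         1.00000000e+00]])}
```

View pics/side0.png

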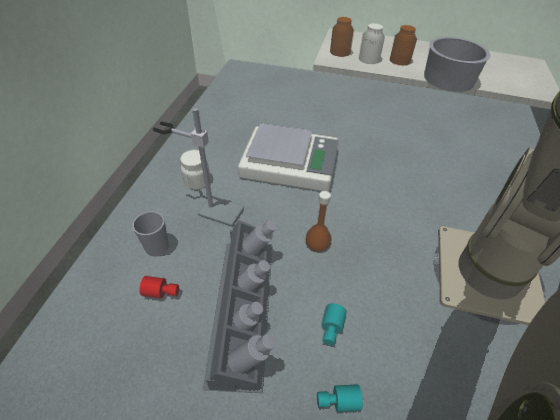

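View pics/top0.png

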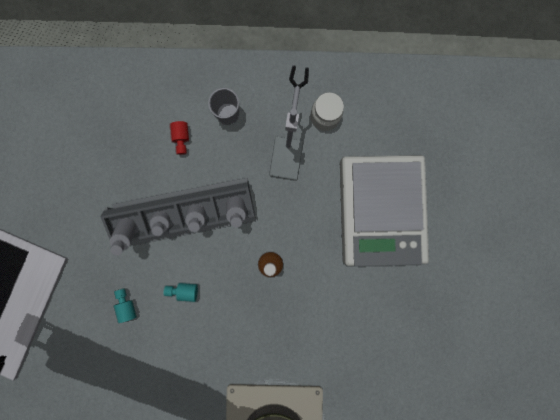

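The side view shows four grey weights in the rack, the flask near (320,235), the stand rod at (205,165) and the balance pan at (280,145). In the top view the weights' heads are at about (120,240), (158,227), (195,222) and (237,215). I'll enlarge both.

Run:
```python
import cv2
a=cv2.imread('pics/top0.png')[165:260,90:265]; cv2.imwrite('pics/topz.png',cv2.resize(a,None,fx=4.5,fy=4.5,interpolation=2))
a=cv2.imread('pics/side0.png')[205:395,195:345]; cv2.imwrite('pics/sidez.png',cv2.resize(a,None,fx=3.1,fy=3.1,interpolation=2))
a=cv2.imread('pics/top0.png')[50:280,190:450]; cv2.imwrite('pics/topz2.png',cv2.resize(a,None,fx=2.6,fy=2.6,interpolation=2))
```

```text
(no output)
```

View pics/topz.png

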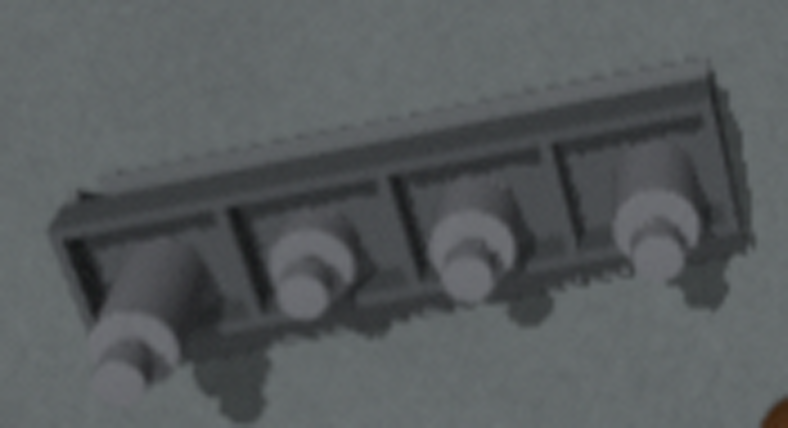

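View pics/sidez.png

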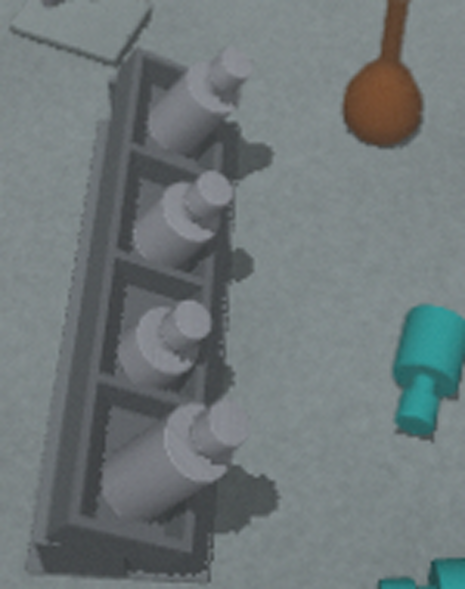

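View pics/topz2.png

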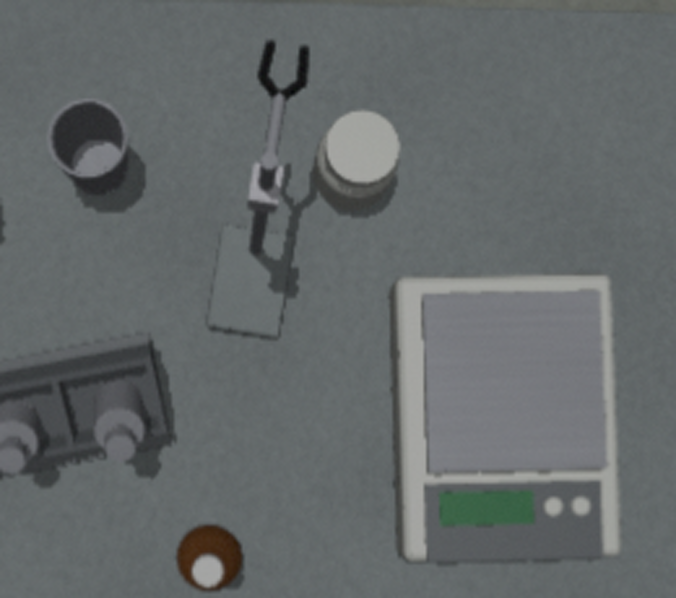

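```bash
cat > h.py <<'E'
import numpy as np, cv2
from bench import r
from scipy.spatial.transform import Rotation as Rn
from scipy.optimize import least_squares
def cal(n): return r.calibration(n)
def proj(n,X):
    c=cal(n); rv,_=cv2.Rodrigues(c['R']); p,_=cv2.projectPoints(np.atleast_2d(np.array(X,float)),rv,c['t'],c['K'],c['dist']); return p[:,0]
def ray(n,uv):
    c=cal(n); p=cv2.undistortPoints(np.array([[uv]],float),c['K'],c['dist'])[0,0]
    d=c['R'].T@np.array([p[0],p[1],1]); o=-c['R'].T@c['t']; return o,d/np.linalg.norm(d)
def atz(n,uv,z): o,d=ray(n,uv); return o+d*(z-o[2])/d[2]
def tri(a,b):
    (o1,d1),(o2,d2)=ray('top',a),ray('side',b)
    A=np.c_[d1,-d2]; s=np.linalg.lstsq(A,o2-o1,rcond=None)[0]
    p,q=o1+s[0]*d1,o2+s[1]*d2; return (p+q)/2,np.linalg.norm(p-q)
E
python3 - <<'E'
import cv2
from h import *
for n in('top','side'): c=cal(n); print(n,-c['R'].T@c['t'])
a=cv2.imread('pics/side0.png')[215:300,225:285]; b=cv2.imread('pics/side0.png')[290:385,215:285]
A=cv2.resize(a,None,fx=6,fy=6,interpolation=2);B=cv2.resize(b,None,fx=6,fy=6,interpolation=2)
cv2.imwrite('pics/sA.png',A);cv2.imwrite('pics/sB.png',B)
a=cv2.imread('pics/side0.png')[80:250,120:350]; cv2.imwrite('pics/sC.png',cv2.resize(a,None,fx=3.4,fy=3.4,interpolation=2))
E
```

```text
top [0.47836373 0.01175109 1.0451576 ]
side [0.36610179 0.59863225 0.73642699]
```

View pics/sA.png

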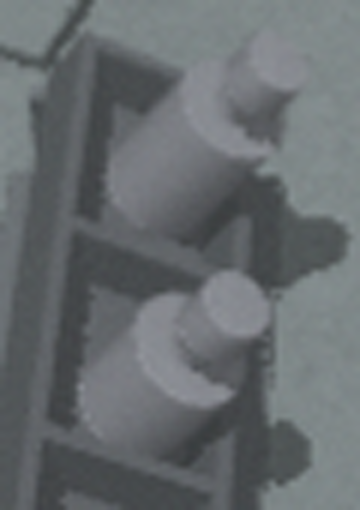

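View pics/sB.png

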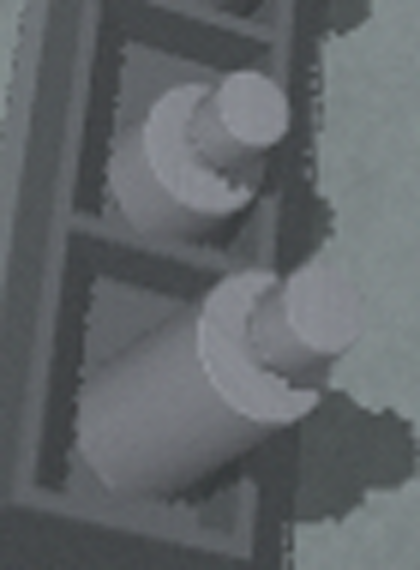

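View pics/sC.png

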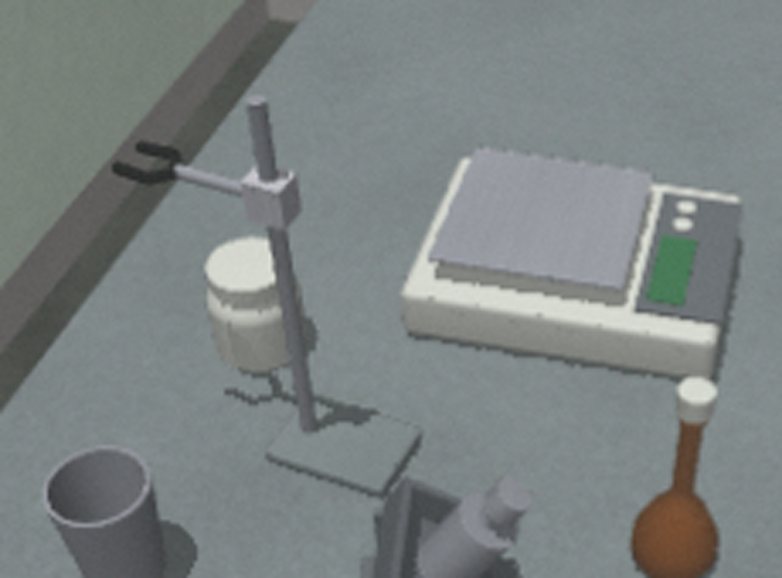

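Run:
```python
from h import *
T={'w110':((116.2,249.9),(269.2,341.7)),'w60':((157.1,230.3),(257.2,308.7)),'w76':((193.8,226.1),(265,265.8)),'w92':((235.6,222.1),(271.5,226.7))}
for k,(a,b) in T.items(): print(k,*[np.round(v,4) for v in tri(a,b)])
# pan corners top view crop 2.6 + (190,50)
C=[(422,295),(602,290),(607,470),(427,475)]
P=np.array([atz('top',(u/2.6+190,v/2.6+50),.075) for u,v in C]); print(P.round(4)); print('pan',P.mean(0), [np.linalg.norm(P[i]-P[(i+1)%4]).round(4) for i in range(4)])
# side: 
S=[(478,148),(651,170),(619,293),(431,262)]
P=np.array([atz('side',(u/3.4+120,v/3.4+80),.075) for u,v in S]);print(P.round(4),P.mean(0))
# rack top crop 4.5 upper wall corners
for n,uv in {'ur':(708,82),'ul':(55,228)}.items(): print(n,atz('top',(uv[0]/4.5+90,uv[1]/4.5+165),.085))
st=[(225,228),(288,234),(278,337),(208,328)]
P=np.array([atz('top',(u/2.6+190,v/2.6+50),.012) for u,v in st]);print('stand',P.round(4),P.mean(0))
for n,uv,z in (('rodclamp',(268,178),.24),('forkL',(270,45),.23),('forkR',(306,48),.23)): print(n,atz('top',(uv[0]/2.6+190,uv[1]/2.6+50),z))
print('flask',atz('top',(207/2.6+190,572/2.6+50),.168),atz('side',(697/3.4+120,382/3.4+80),.168)); print('tub',atz('top',(362/2.6+190,148/2.6+50),.085),'beaker',atz('top',(89/2.6+190,140/2.6+50),.09))
```

```text
w110 [0.4372 0.3484 0.1381] 0.0017
w60 [0.4814 0.274  0.0935] 0.002
w76 [0.4917 0.1883 0.1094] 0.0036
w92 [0.5032 0.0952 0.1193] 0.002
[[ 0.6475 -0.1671  0.075 ]
 [ 0.6561 -0.3288  0.075 ]
 [ 0.4952 -0.3335  0.075 ]
 [ 0.4873 -0.1734  0.075 ]]
pan [ 0.57153345 -0.25070045  0.075     ] [np.float64(0.1619), np.float64(0.1609), np.float64(0.1603), np.float64(0.1603)]
[[ 0.6514 -0.3223  0.075 ]
 [ 0.498  -0.3327  0.075 ]
 [ 0.49   -0.1655  0.075 ]
 [ 0.6425 -0.1611  0.075 ]] [ 0.57045512 -0.24541605  0.075     ]
ur [0.59453368 0.07422913 0.085     ]
ul [0.51270939 0.40390248 0.085     ]
stand [[ 0.7184  0.0098  0.012 ]
 [ 0.714  -0.0503  0.012 ]
 [ 0.6151 -0.0427  0.012 ]
 [ 0.6221  0.0237  0.012 ]] [ 0.66740477 -0.01489887  0.012     ]
rodclamp [ 0.70391104 -0.02095972  0.24      ]
forkL [ 0.80983572 -0.02088203  0.23      ]
forkR [ 0.80817743 -0.04832493  0.23      ]
flask [0.40563132 0.01812054 0.168     ] [0.40718338 0.01167892 0.168     ]
tub [ 0.7765917  -0.11042973  0.085     ] beaker [0.77654482 0.13210568 0.09      ]
```

```bash
cat >> h.py <<'E'
H={'w60':.06,'w76':.076,'w92':.092,'w110':.11}
def rackR(psi): 
    c,s=np.cos(np.pi/6),.5
    ax=np.array([-s,0,c]);sl=np.array([c,0,s]);y=np.array([0,1,0])
    Z=Rn.from_euler('z',psi).as_matrix(); return Z@sl,Z@y,Z@ax
def circ(c,u,v,rad): t=np.linspace(0,2*np.pi,40); return c+rad*(np.cos(t)[:,None]*u+np.sin(t)[:,None]*v)
E
python3 - <<'E'
from h import *
import json
T={'w110':((116.2,249.9),(269.2,341.7)),'w60':((157.1,230.3),(257.2,308.7)),'w76':((193.8,226.1),(265,265.8)),'w92':((235.6,222.1),(271.5,226.7))}
# params: psi, x0 (base centre along rack x line), zf, y_i
def tops(p):
    sl,y,ax=rackR(p[0]); ex=np.array([np.cos(p[0]),np.sin(p[0]),0])
    return {k:(p[1]*ex+p[3+i]*y+np.array([0,0,p[2]]), p[1]*ex+p[3+i]*y+np.array([0,0,p[2]])+ax*H[k]) for i,k in enumerate(T)}
def f(p):
    t=tops(p); return np.concatenate([np.r_[proj('top',t[k][1])[0]-T[k][0],proj('side',t[k][1])[0]-T[k][1]] for k in T])
s=least_squares(f,[.23,.56,.042,.24,.16,.07,-.02]); p=s.x
print(p.round(4),np.degrees(p[0]),s.fun.reshape(-1,4).round(1))
sl,y,ax=rackR(p[0]); t=tops(p)
out={k:{'base':t[k][0].tolist(),'ax':ax.tolist()} for k in T}
json.dump(dict(psi=p[0],w=out),open('fit.json','w'))
for n in('top','side'):
    im=cv2.imread(f'pics/{n}0.png'); x0,y0,x1,y1=((90,160,270,270) if n=='top' else (190,200,330,395)); f=4 if n=='top' else 3
    im=cv2.resize(im[y0:y1,x0:x1],None,fx=f,fy=f,interpolation=2)
    for k in T:
        b=t[k][0]
        for hh,rad in((0,.022),(H[k]-.032,.022),(H[k]-.02,.013),(H[k],.013)):
            q=(proj(n,circ(b+ax*hh,sl,y,rad))-[x0,y0]+.5)*f
            cv2.polylines(im,[q.astype(int)],True,(0,255,255),1)
    cv2.imwrite(f'pics/ov_{n}.png',im)
for k in T: print(k,t[k][0].round(4),'top',t[k][1].round(4))
E
```

```text
[ 0.221   0.5584  0.042   0.244   0.1619  0.0756 -0.0168] 12.660824888586511 [[ 0.2  0.1 -0.8  0.1]
 [ 0.1  1.   0.1 -0.1]
 [ 0.5  1.  -0.6  0.2]
 [-0.3  0.2 -0.7 -0.5]]
w110 [0.4914 0.3605 0.042 ] top [0.4377 0.3485 0.1372]
w60 [0.5094 0.2804 0.042 ] top [0.4801 0.2738 0.0939]
w76 [0.5283 0.1961 0.042 ] top [0.4912 0.1878 0.1078]
w92 [0.5485 0.106  0.042 ] top [0.5036 0.096  0.1217]
```

View pics/ov_top.png

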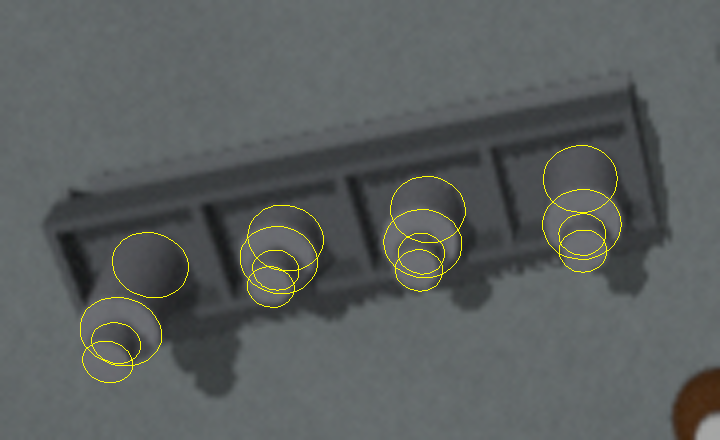

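View pics/ov_side.png

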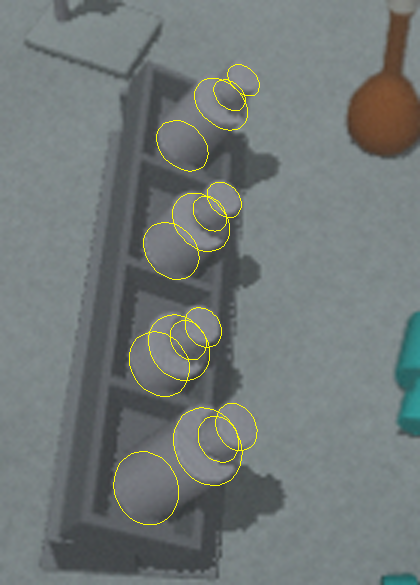

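```bash
cat >> h.py <<'E'
import json
def toolR(psi,tilt):
    Z=Rn.from_euler('z',psi).as_matrix(); c,s=np.cos(tilt),np.sin(tilt)
    z=Z@[s,0,-c]; y=Z@[c,0,s]; return np.c_[np.cross(y,z),y,z]
def grasp(k,along_from_top,F=json.load(open('fit.json'))):
    b=np.array(F['w'][k]['base']);a=np.array(F['w'][k]['ax']); return b+a*(H[k]-along_from_top), toolR(F['psi'],np.pi/6)
def plan(p,R,n=None,smax=1.,tmax=1.):
    s=r.read_state(); d=p-s['ee_pos']; w=(Rn.from_matrix(R)*Rn.from_quat(s['eef_rot']).inv()).as_rotvec(degrees=True)
    d=d/.03; w=w/5
    m=n or int(np.ceil(max(np.linalg.norm(d)/smax,np.linalg.norm(w)/tmax,1e-6)))
    print('t',round(s['time'],2),'pos',s['ee_pos'].round(4),'width',round(s['width'],4),'F',s['ft_force'].round(1))
    print('total d(u)',d.round(3),'w(u)',w.round(3),'rows',m,'per row',(d/m).round(3).tolist(),(w/m).round(3).tolist())
E
python3 - <<'E'
from h import *
for k in('w60','w76','w92'): print(k,grasp(k,.025)[0].round(4))
p,R=grasp('w60',-.035); print(p); plan(p,R)
plan(np.array([.44,.32,.24]),R)
E
```

```text
w60 [0.4923 0.2765 0.0723]
w76 [0.5034 0.1906 0.0861]
w92 [0.5158 0.0987 0.1   ]
[0.46300987 0.26996763 0.12425326]
t 0.1 pos [0.2409 0.5763 0.2219] width 0.087 F [0.7 0.1 0.6]
total d(u) [  7.405 -10.213  -3.254] w(u) [  4.013  -4.783 -10.672] rows 14 per row [0.529, -0.729, -0.232] [0.287, -0.342, -0.762]
t 0.1 pos [0.2409 0.5763 0.2219] width 0.087 F [0.7 0.1 0.6]
total d(u) [ 6.638 -8.545  0.604] w(u) [  4.013  -4.783 -10.672] rows 13 per row [0.511, -0.657, 0.046] [0.309, -0.368, -0.821]
```

Call:
{"name": "send_rows", "arguments": {"commands": [[0.5,-0.65,0.1,0.3,-0.36,-0.82,-1],[0.5,-0.65,0.1,0.3,-0.36,-0.82,-1],[0.5,-0.65,0.05,0.3,-0.36,-0.82,-1],[0.5,-0.65,0.05,0.3,-0.36,-0.82,-1],[0.5,-0.65,0.05,0.3,-0.36,-0.82,-1],[0.5,-0.65,0.05,0.3,-0.36,-0.82,-1],[0.5,-0.65,0.05,0.3,-0.36,-0.82,-1],[0.5,-0.65,0.05,0.3,-0.36,-0.82,-1],[0.5,-0.65,0.05,0.3,-0.36,-0.82,-1],[0.5,-0.65,0.05,0.3,-0.36,-0.82,-1]], "grip_force": 50}}

```text
time: 0.93
ee_pos: [0.3919, 0.3736, 0.2343]
eef_rot: [0.531, 0.823, 0.157, 0.126]
ft_force: [-0.4, 0.4, 0.3]
width: 0.0865
```

Run:
```python
from h import *
p,R=grasp('w60',-.065); print(p); plan(p,R)
print(r.read_state()['joint_positions'].round(2))
```

```text
[0.4483746  0.26667994 0.15023402]
t 0.93 pos [0.3919 0.3736 0.2343] width 0.0865 F [-0.4  0.4  0.3]
total d(u) [ 1.881 -3.565 -2.802] w(u) [ 0.873 -1.151 -2.208] rows 5 per row [0.376, -0.713, -0.56] [0.175, -0.23, -0.442]
[-1.08 -0.12  0.06  1.99  0.32  0.97 -0.73]
```

Call:
{"name": "send_rows", "arguments": {"commands": [[0.4,-0.8,-0.1,0.18,-0.25,-0.45,-1],[0.4,-0.8,-0.2,0.18,-0.25,-0.45,-1],[0.4,-0.8,-0.6,0.18,-0.25,-0.45,-1],[0.4,-0.7,-0.8,0.18,-0.25,-0.45,-1],[0.3,-0.5,-0.8,0.18,-0.2,-0.4,-1],[0,0,-0.3,0,0,0,-1]]}}

```text
time: 1.43
ee_pos: [0.4519, 0.2566, 0.1494]
eef_rot: [0.61, 0.747, 0.209, 0.165]
ft_force: [0.4, -0.6, 0.6]
width: 0.087
```

```bash
cat >> h.py <<'E'
def wrist(name):
    s=r.read_state(); im=r.camera('wrist'); cv2.imwrite(f'pics/{name}.png',im); json.dump([s['ee_pos'].tolist(),s['eef_rot'].tolist()],open(f'pics/{name}.json','w')); return im
def wproj(name,X):
    p,q=json.load(open(f'pics/{name}.json')); c=cal('wrist'); M=c['mount']
    T=np.eye(4);T[:3,:3]=Rn.from_quat(q).as_matrix();T[:3,3]=p; W=np.linalg.inv(T@M)
    rv,_=cv2.Rodrigues(W[:3,:3]); return cv2.projectPoints(np.atleast_2d(X),rv,W[:3,3],c['K'],c['dist'])[0][:,0]
def wov(name,k):
    F=json.load(open('fit.json')); im=cv2.imread(f'pics/{name}.png'); b=np.array(F['w'][k]['base']);a=np.array(F['w'][k]['ax']);sl,y,ax=rackR(F['psi'])
    for hh,rad in((H[k]-.032,.022),(H[k]-.02,.013),(H[k],.013)): cv2.polylines(im,[wproj(name,circ(b+ax*hh,sl,y,rad)).astype(int)],True,(0,255,255),1)
    cv2.imwrite(f'pics/{name}_ov.png',im)
E
python3 - <<'E'
from h import *
p,R=grasp('w60',-.035); plan(p,R)
wrist('w1'); wov('w1','w60')
E
```

```text
t 1.43 pos [0.4519 0.2566 0.1494] width 0.087 F [ 0.4 -0.6  0.6]
total d(u) [ 0.37   0.447 -0.838] w(u) [-0.14   0.154  0.196] rows 2 per row [0.185, 0.224, -0.419] [-0.07, 0.077, 0.098]
```

View pics/w1_ov.png

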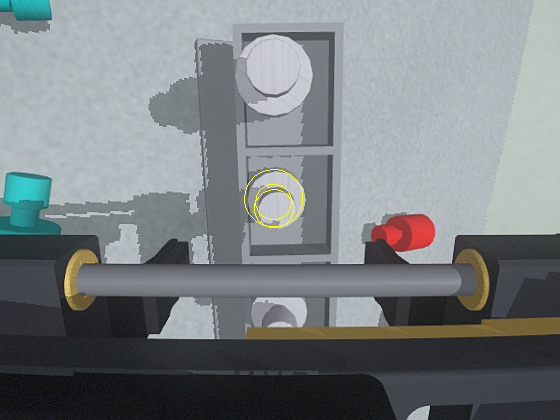

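Call:
{"name": "send_rows", "arguments": {"commands": [[0.18,0.22,-0.4,-0.07,0.08,0.1,-1],[0.18,0.22,-0.4,-0.07,0.08,0.1,-1],[0,0,0,0,0,0,-1]]}}

```text
time: 1.73
ee_pos: [0.462, 0.2707, 0.1243]
eef_rot: [0.602, 0.756, 0.201, 0.161]
ft_force: [0.2, -0.7, 0.1]
width: 0.0873
```

Run:
```python
from h import *
p,R=grasp('w60',.025); plan(p,R,smax=.35)
```

```text
t 1.73 pos [0.462  0.2707 0.1243] width 0.0873 F [ 0.2 -0.7  0.1]
total d(u) [ 1.009  0.196 -1.733] w(u) [ 0.026 -0.033 -0.037] rows 6 per row [0.168, 0.033, -0.289] [0.004, -0.005, -0.006]
```

Call:
{"name": "send_rows", "arguments": {"commands": [[0.17,0.03,-0.29,0,0,0,-1],[0.17,0.03,-0.29,0,0,0,-1],[0.17,0.03,-0.29,0,0,0,-1],[0.17,0.03,-0.29,0,0,0,-1],[0.17,0.03,-0.29,0,0,0,-1],[0.17,0.03,-0.29,0,0,0,-1],[0,0,0,0,0,0,-1]]}}

```text
time: 2.32
ee_pos: [0.4946, 0.2795, 0.0744]
eef_rot: [0.601, 0.756, 0.203, 0.161]
ft_force: [-0.1, -0.5, 0.4]
width: 0.087
```

Run:
```python
from h import *
p,R=grasp('w60',.025); plan(p,R,smax=.35)
cv2.imwrite('pics/s2.png',cv2.resize(r.camera('side')[150:390,180:420],None,fx=2.4,fy=2.4)); wrist('w2')
```

```text
t 2.32 pos [0.4946 0.2795 0.0744] width 0.087 F [-0.1 -0.5  0.4]
total d(u) [-0.079 -0.098 -0.069] w(u) [-0.005  0.011 -0.069] rows 1 per row [-0.079, -0.098, -0.069] [-0.005, 0.011, -0.069]
```

View pics/s2.png

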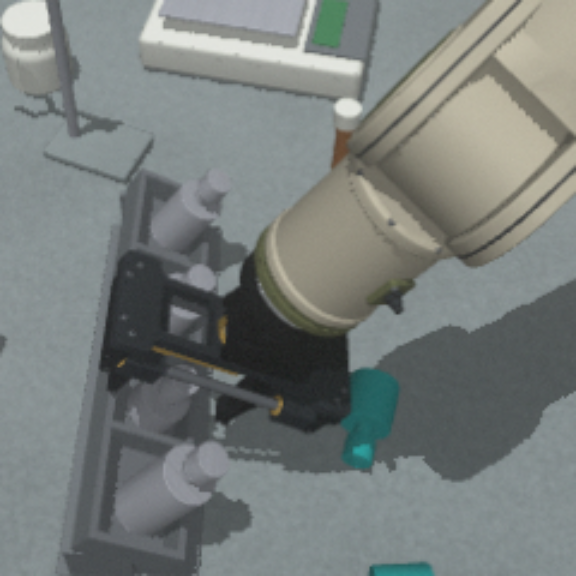

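View pics/w2.png

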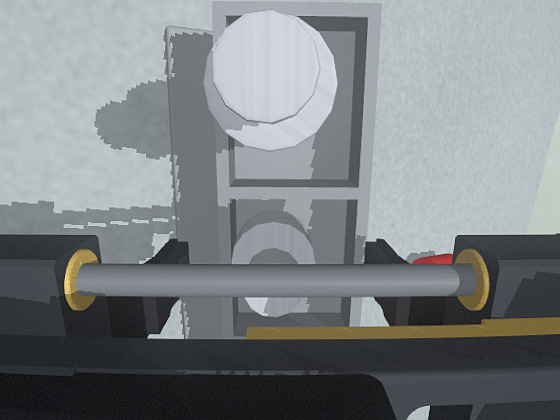

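The jaws straddle w60's head, and w110 and w76 are clear of the fingers. I'll make a small correction, then close.

Call:
{"name": "send_rows", "arguments": {"commands": [[-0.08,-0.1,-0.05,0,0,-0.07,-1],[0,0,0,0,0,0,0.2],[0,0,0,0,0,0,1],[0,0,0,0,0,0,1],[0,0,0,0,0,0,1],[0,0,0,0,0,0,1],[0,0,0,0,0,0,1],[0,0,0,0,0,0,1]]}}

```text
time: 3.08
ee_pos: [0.4918, 0.2778, 0.0775]
eef_rot: [0.603, 0.753, 0.205, 0.162]
ft_force: [-1.0, -0.6, 1.6]
width: 0.048
```

Call:
{"name": "send_rows", "arguments": {"commands": [[0,0,0,0,0,0,1],[0,0,0,0,0,0,1],[0,0,0,0,0,0,1],[0,0,0,0,0,0,1],[0,0,0,0,0,0,1]]}}

```text
time: 3.5
ee_pos: [0.4918, 0.2778, 0.0775]
eef_rot: [0.603, 0.753, 0.205, 0.162]
ft_force: [-0.9, -0.1, 1.0]
width: 0.0247
```

Run:
```python
from h import *
p,R=grasp('w60',.025); plan(p,R,smax=.35); print(r.read_state()['torque'])
cv2.imwrite('pics/s3.png',cv2.resize(r.camera('side')[200:390,180:370],None,fx=3,fy=3)); wrist('w3')
```

```text
t 3.5 pos [0.4918 0.2778 0.0775] width 0.0247 F [-0.9 -0.1  1. ]
total d(u) [ 0.016 -0.042 -0.172] w(u) [-0.054  0.053 -0.004] rows 1 per row [0.016, -0.042, -0.172] [-0.054, 0.053, -0.004]
[-0.25516152  0.66664145  0.04646399]
```

View pics/s3.png

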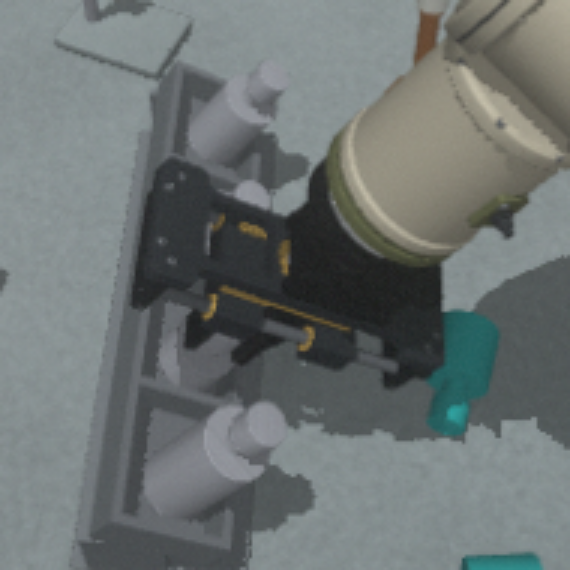

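View pics/w3.png

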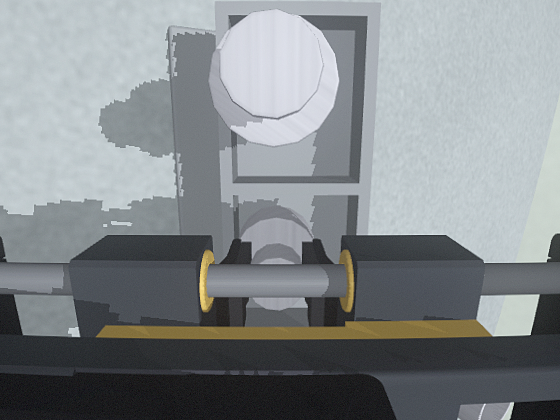

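Call:
{"name": "send_rows", "arguments": {"commands": [[0,0,0,0,0,0,1],[-0.1,-0.02,0.17,0,0,0,1],[-0.15,-0.03,0.26,0,0,0,1],[-0.15,-0.03,0.26,0,0,0,1],[-0.15,-0.03,0.26,0,0,0,1],[-0.15,-0.03,0.26,0,0,0,1],[-0.15,-0.03,0.26,0,0,0,1]]}}

```text
time: 4.18
ee_pos: [0.4641, 0.2697, 0.1207]
eef_rot: [0.604, 0.754, 0.202, 0.162]
ft_force: [0.3, 0.2, -4.1]
width: 0.0249
```

Run:
```python
from h import *
p,R=grasp('w60',-.085); plan(p,R)
cv2.imwrite('pics/s4.png',cv2.resize(r.camera('side')[150:390,180:420],None,fx=2.4,fy=2.4)); wrist('w4')
```

```text
t 4.18 pos [0.4641 0.2697 0.1207] width 0.0249 F [ 0.3  0.2 -4.1]
total d(u) [-0.848 -0.174  1.561] w(u) [0.005 0.003 0.021] rows 2 per row [-0.424, -0.087, 0.781] [0.003, 0.001, 0.01]
```

View pics/s4.png

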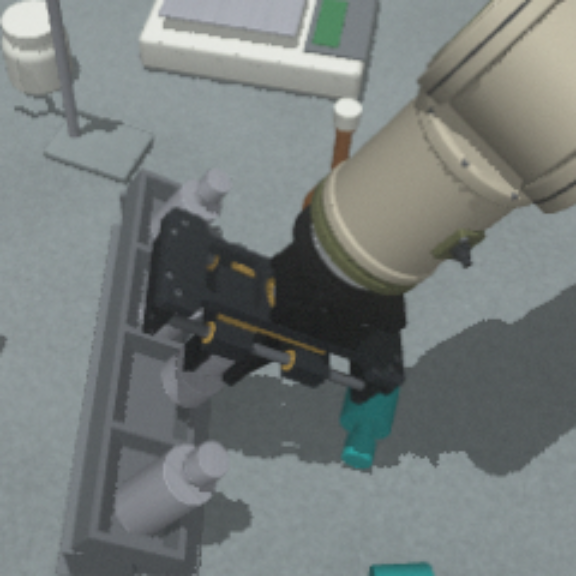

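View pics/w4.png

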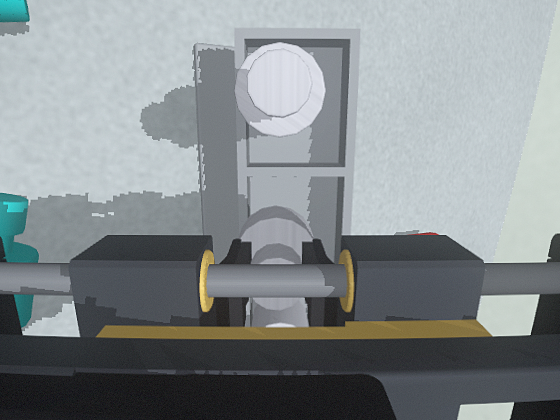

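Run:
```python
from h import *
psi=json.load(open('fit.json'))['psi']
plan(np.array([.5,.15,.23]),toolR(psi,0),smax=.8)
```

```text
t 4.28 pos [0.4644 0.2705 0.1217] width 0.0248 F [ 1.8  0.1 -4. ]
total d(u) [ 1.185 -4.016  3.61 ] w(u) [-1.329  5.876  0.016] rows 7 per row [0.169, -0.574, 0.516] [-0.19, 0.839, 0.002]
```

Call:
{"name": "send_rows", "arguments": {"commands": [[-0.1,0,0.7,0,0,0,1],[0,0,1,0,0,0,1],[0,0,1,0,0,0,1],[0.15,-0.4,0.8,-0.19,0.84,0,1],[0.15,-0.6,0.3,-0.19,0.84,0,1],[0.15,-0.6,0,-0.19,0.84,0,1],[0.15,-0.6,0,-0.19,0.84,0,1],[0.15,-0.6,0,-0.19,0.84,0,1],[0.15,-0.6,0,-0.19,0.84,0,1],[0.2,-0.6,0,-0.19,0.84,0,1]]}}

```text
time: 5.12
ee_pos: [0.4868, 0.1486, 0.2378]
eef_rot: [0.618, 0.786, -0.006, -0.012]
ft_force: [0.4, -0.8, -3.9]
width: 0.0247
```

Run:
```python
from h import *
psi=json.load(open('fit.json'))['psi']
plan(np.array([.52,-.02,.22]),toolR(psi,0),smax=.8)
plan(np.array([.53,-.29,.16]),toolR(psi,0),smax=.8)
```

```text
t 5.12 pos [0.4868 0.1486 0.2378] width 0.0247 F [ 0.4 -0.8 -3.9]
total d(u) [ 1.107 -5.62  -0.592] w(u) [-0.052 -0.299 -0.193] rows 8 per row [0.138, -0.703, -0.074] [-0.007, -0.037, -0.024]
t 5.12 pos [0.4868 0.1486 0.2378] width 0.0247 F [ 0.4 -0.8 -3.9]
total d(u) [  1.44  -14.62   -2.592] w(u) [-0.052 -0.299 -0.193] rows 19 per row [0.076, -0.769, -0.136] [-0.003, -0.016, -0.01]
```

Call:
{"name": "send_rows", "arguments": {"commands": [[0.15,-0.75,0,0,-0.05,-0.03,1],[0.15,-0.8,0,0,-0.05,-0.03,1],[0.15,-0.8,0,0,-0.05,-0.03,1],[0.15,-0.8,0,0,-0.05,-0.03,1],[0.15,-0.8,0,0,-0.05,-0.03,1],[0.15,-0.8,0,0,-0.05,-0.03,1],[0.1,-0.8,0,0,0,0,1],[0.1,-0.8,0,0,0,0,1],[0.1,-0.8,0,0,0,0,1],[0.1,-0.8,0,0,0,0,1]]}}

```text
time: 5.95
ee_pos: [0.5281, -0.1007, 0.2306]
eef_rot: [0.623, 0.782, -0.006, -0.001]
ft_force: [0.6, 0.0, -4.0]
width: 0.0252
```

Call:
{"name": "send_rows", "arguments": {"commands": [[0.1,-0.8,0,0,0,0,1],[0.1,-0.8,-0.2,0,0,0,1],[0,-0.8,-0.3,0,0,0,1],[0,-0.8,-0.4,0,0,0,1],[0,-0.8,-0.5,0,0,0,1],[0,-0.8,-0.5,0,0,0,1],[0,-0.5,-0.3,0,0,0,1],[0,-0.3,-0.2,0,0,0,1],[0,0,0,0,0,0,1]]}}

```text
time: 6.7
ee_pos: [0.5319, -0.2828, 0.1512]
eef_rot: [0.625, 0.781, -0.01, -0.0]
ft_force: [-0.7, 0.7, -3.4]
width: 0.0249
```

Run:
```python
from h import *
psi=json.load(open('fit.json'))['psi']
plan(np.array([.53,-.29,.125]),toolR(psi,0),smax=.8)
cv2.imwrite('pics/s5.png',cv2.resize(r.camera('side')[50:290,180:420],None,fx=2.4,fy=2.4)); wrist('w5')
```

```text
t 6.7 pos [ 0.5319 -0.2828  0.1512] width 0.0249 F [-0.7  0.7 -3.4]
total d(u) [-0.063 -0.241 -0.873] w(u) [ 0.171 -0.15  -0.006] rows 2 per row [-0.032, -0.121, -0.437] [0.085, -0.075, -0.003]
```

View pics/s5.png

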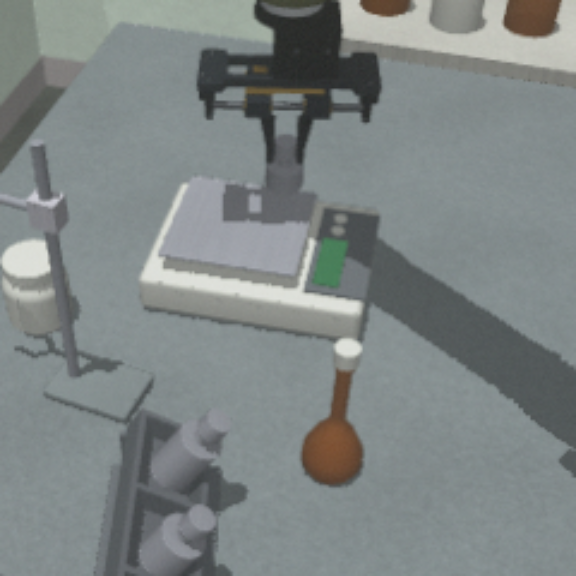

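View pics/w5.png

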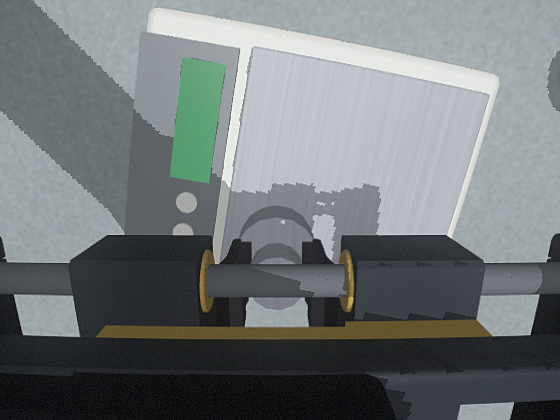

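w60 hangs upright over the pan's near, right-hand corner region. I'll lower it now.

Call:
{"name": "send_rows", "arguments": {"commands": [[-0.03,-0.12,-0.4,0.08,-0.07,0,1],[-0.03,-0.12,-0.4,0.08,-0.07,0,1],[0,0,0,0,0,0,1],[0,0,0,0,0,0,1]]}}

```text
time: 7.13
ee_pos: [0.5339, -0.2839, 0.1276]
eef_rot: [0.621, 0.784, 0.003, 0.001]
ft_force: [0.4, 0.9, -4.4]
width: 0.025
```

Call:
{"name": "send_rows", "arguments": {"commands": [[0,0,-0.08,0,0,0,1],[0,0,-0.08,0,0,0,1],[0,0,0,0,0,0,1]]}}

```text
time: 7.38
ee_pos: [0.5343, -0.2828, 0.1227]
eef_rot: [0.621, 0.784, 0.003, 0.001]
ft_force: [0.3, 0.3, -4.3]
width: 0.0247
```

Run:
```python
from h import *
psi=json.load(open('fit.json'))['psi']
plan(np.array([.53,-.29,.115]),toolR(psi,0),smax=.8)
cv2.imwrite('pics/s6.png',cv2.resize(r.camera('side')[80:200,230:350],None,fx=4.8,fy=4.8,interpolation=2))
```

```text
t 7.38 pos [ 0.5343 -0.2828  0.1227] width 0.0247 F [ 0.3  0.3 -4.3]
total d(u) [-0.144 -0.24  -0.255] w(u) [-0.044  0.071 -0.118] rows 1 per row [-0.144, -0.24, -0.255] [-0.044, 0.071, -0.118]
```

View pics/s6.png

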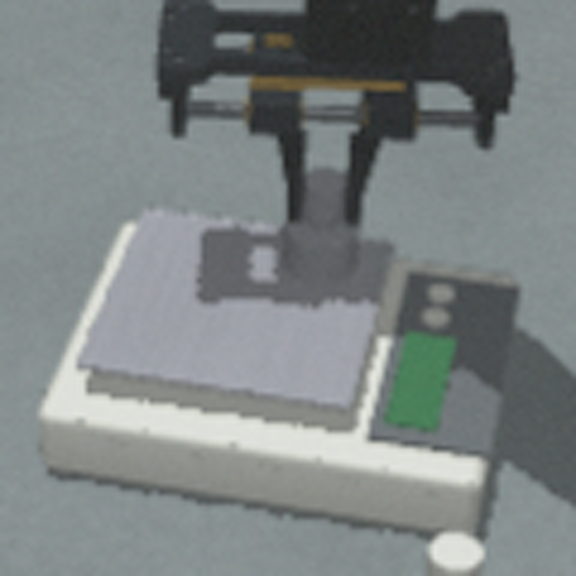

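Call:
{"name": "send_rows", "arguments": {"commands": [[-0.1,-0.2,-0.05,0,0,0,1],[0,0,-0.08,0,0,0,1],[0,0,-0.06,0,0,0,1],[0,0,0,0,0,0,1]]}}

```text
time: 7.77
ee_pos: [0.5316, -0.2897, 0.1174]
eef_rot: [0.621, 0.784, 0.004, 0.002]
ft_force: [0.2, 0.1, -5.0]
width: 0.0247
```

Call:
{"name": "send_rows", "arguments": {"commands": [[0,0,-0.06,0,0,0,1],[0,0,0,0,0,0,1]]}}

```text
time: 7.93
ee_pos: [0.5315, -0.2898, 0.1154]
eef_rot: [0.621, 0.784, 0.004, 0.002]
ft_force: [-0.2, 0.3, -4.3]
width: 0.0252
```

Call:
{"name": "send_rows", "arguments": {"commands": [[0,0,-0.05,0,0,0,1],[0,0,0,0,0,0,1]]}}

```text
time: 8.1
ee_pos: [0.5316, -0.2897, 0.1137]
eef_rot: [0.621, 0.784, 0.004, 0.002]
ft_force: [0.3, 1.3, -4.1]
width: 0.0249
```

Call:
{"name": "send_rows", "arguments": {"commands": [[0,0,-0.05,0,0,0,1],[0,0,0,0,0,0,1]]}}

```text
time: 8.27
ee_pos: [0.5319, -0.2898, 0.1124]
eef_rot: [0.621, 0.784, 0.004, 0.002]
ft_force: [-0.7, 0.5, -2.2]
width: 0.0247
```

Call:
{"name": "send_rows", "arguments": {"commands": [[0,0,-0.04,0,0,0,1],[0,0,0,0,0,0,1]]}}

```text
time: 8.43
ee_pos: [0.532, -0.2899, 0.1117]
eef_rot: [0.621, 0.784, 0.004, 0.002]
ft_force: [-2.5, 0.2, 0.0]
width: 0.0248
```

Call:
{"name": "send_rows", "arguments": {"commands": [[0,0,0,0,0,0,0.3],[0,0,0,0,0,0,0],[0,0,0,0,0,0,-0.2],[0,0,0,0,0,0,-0.3],[0,0,0,0,0,0,-0.3],[0,0,0,0,0,0,-0.3]]}}

```text
time: 8.93
ee_pos: [0.5334, -0.2906, 0.1132]
eef_rot: [0.621, 0.784, 0.004, 0.004]
ft_force: [0.5, -0.6, -0.5]
width: 0.0534
```

Call:
{"name": "send_rows", "arguments": {"commands": [[0,0,0.2,0,0,0,-0.3],[0,0,0.3,0,0,0,-0.3],[0,0,0.5,0,0,0,-0.3],[0,0,0.7,0,0,0,-0.3],[0,0,0.8,0,0,0,-0.3],[0,0,0.8,0,0,0,-0.3],[0,0,0.5,0,0,0,-0.3]]}}

```text
time: 9.52
ee_pos: [0.5309, -0.29, 0.2326]
eef_rot: [0.621, 0.784, 0.003, 0.002]
ft_force: [1.0, -0.2, -0.1]
width: 0.0566
```

Run:
```python
from h import *
psi=json.load(open('fit.json'))['psi']
plan(np.array([.49,.1,.22]),toolR(psi,0),smax=.8)
cv2.imwrite('pics/s7.png',cv2.resize(r.camera('side')[80:200,230:350],None,fx=4.8,fy=4.8,interpolation=2)); wrist('w7')
```

```text
t 9.52 pos [ 0.5309 -0.29    0.2326] width 0.0566 F [ 1.  -0.2 -0.1]
total d(u) [-1.364 13.    -0.421] w(u) [-0.028  0.082 -0.11 ] rows 17 per row [-0.08, 0.765, -0.025] [-0.002, 0.005, -0.006]
```

View pics/s7.png

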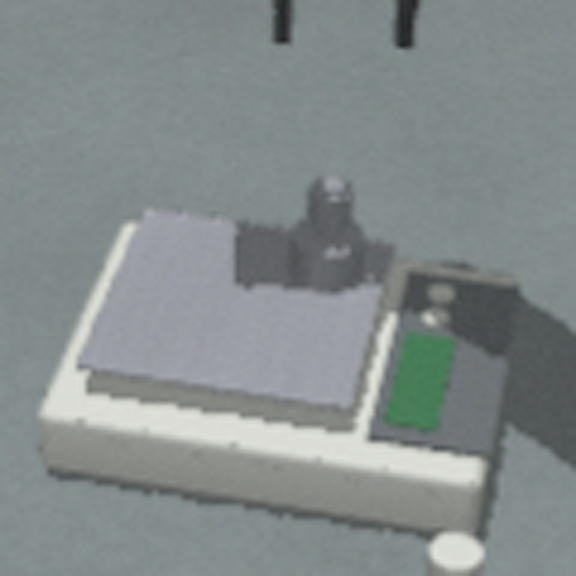

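View pics/w7.png

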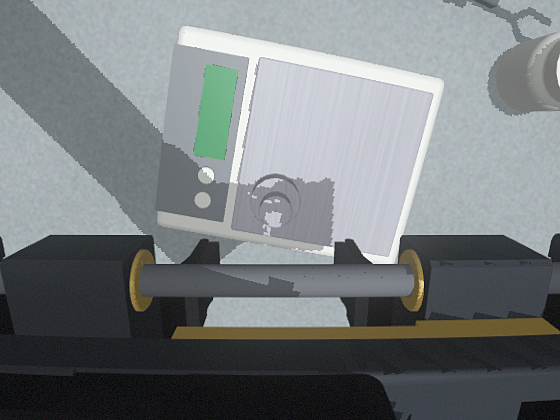

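w60 stands upright, released, about (-39,-42) mm from the pan centre. Next I'll fetch w76.

Call:
{"name": "send_rows", "arguments": {"commands": [[-0.1,0.8,0,0,0,0,-1],[-0.1,0.9,0,0,0,0,-1],[-0.1,0.9,0,0,0,0,-1],[-0.1,0.9,0,0,0,0,-1],[-0.1,0.9,0,0,0,0,-1],[-0.1,0.9,0,0,0,0,-1],[-0.1,0.9,0,0,0,0,-1],[-0.1,0.9,0,0,0,0,-1],[-0.1,0.9,0,0,0,0,-1],[-0.1,0.9,0,0,0,0,-1]]}}

```text
time: 10.45
ee_pos: [0.4954, -0.0205, 0.2341]
eef_rot: [0.626, 0.78, 0.002, 0.005]
ft_force: [-0.1, -0.6, 0.9]
width: 0.0871
```

Run:
```python
from h import *
p,R=grasp('w76',-.055); print(p);plan(p,R,smax=.9)
```

```text
[0.46436909 0.18179237 0.15543017]
t 10.45 pos [ 0.4954 -0.0205  0.2341] width 0.0871 F [-0.1 -0.6  0.9]
total d(u) [-1.036  6.744 -2.624] w(u) [ 1.335 -5.74   0.048] rows 9 per row [-0.115, 0.749, -0.292] [0.148, -0.638, 0.005]
```

Call:
{"name": "send_rows", "arguments": {"commands": [[-0.1,0.9,0,0,0,0,-1],[-0.1,0.9,0,0,0,0,-1],[-0.12,0.9,0,0.19,-0.82,0,-1],[-0.12,0.9,0,0.19,-0.82,0,-1],[-0.12,0.9,0,0.19,-0.82,0,-1],[-0.12,0.9,0,0.19,-0.82,0,-1],[-0.12,0.7,-0.5,0.19,-0.82,0,-1],[-0.12,0.6,-0.8,0.19,-0.82,0,-1],[-0.12,0.3,-0.9,0.19,-0.82,0,-1],[0,0,-0.4,0,0,0,-1]]}}

```text
time: 11.28
ee_pos: [0.459, 0.2076, 0.1579]
eef_rot: [0.598, 0.753, 0.218, 0.166]
ft_force: [-0.9, -0.6, -2.0]
width: 0.087
```

Run:
```python
from h import *
p,R=grasp('w76',-.055); print(p);plan(p,R,smax=.9); wrist('w8'); wov('w8','w76')
```

```text
[0.46436909 0.18179237 0.15543017]
t 11.28 pos [0.459  0.2076 0.1579] width 0.087 F [-0.9 -0.6 -2. ]
total d(u) [ 0.18  -0.862 -0.081] w(u) [-0.195  0.323 -0.112] rows 1 per row [0.18, -0.862, -0.081] [-0.195, 0.323, -0.112]
```

View pics/w8_ov.png

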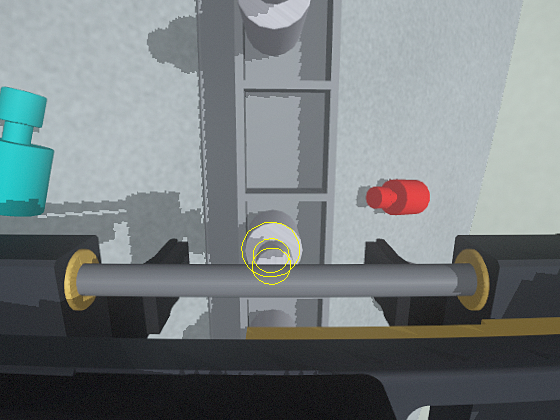

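Call:
{"name": "send_rows", "arguments": {"commands": [[0.1,-0.45,0,-0.1,0.16,-0.05,-1],[0.08,-0.4,-0.05,-0.1,0.16,-0.05,-1],[0,0,0,0,0,0,-1]]}}

```text
time: 11.58
ee_pos: [0.4643, 0.1797, 0.1554]
eef_rot: [0.603, 0.756, 0.198, 0.161]
ft_force: [0.2, -0.7, 0.0]
width: 0.087
```

Run:
```python
from h import *
p,R=grasp('w76',.027); print(p);plan(p,R,smax=.4);p,R=grasp('w76',-.055);plan(p,R)
```

```text
[0.50437216 0.19077871 0.08441609]
t 11.58 pos [0.4643 0.1797 0.1554] width 0.087 F [ 0.2 -0.7  0. ]
total d(u) [ 1.335  0.369 -2.367] w(u) [ 0.063 -0.071 -0.012] rows 7 per row [0.191, 0.053, -0.338] [0.009, -0.01, -0.002]
t 11.58 pos [0.4643 0.1797 0.1554] width 0.087 F [ 0.2 -0.7  0. ]
total d(u) [0.001 0.069 0.   ] w(u) [ 0.063 -0.071 -0.012] rows 1 per row [0.001, 0.069, 0.0] [0.063, -0.071, -0.012]
```

Call:
{"name": "send_rows", "arguments": {"commands": [[0.19,0.05,-0.34,0.01,-0.01,0,-1],[0.19,0.05,-0.34,0.01,-0.01,0,-1],[0.19,0.05,-0.34,0.01,-0.01,0,-1],[0.19,0.05,-0.34,0,0,0,-1],[0.19,0.05,-0.34,0,0,0,-1],[0.19,0.05,-0.34,0,0,0,-1],[0.17,0.05,-0.3,0,0,0,-1],[0,0,0,0,0,0,-1]]}}

```text
time: 12.25
ee_pos: [0.5118, 0.1936, 0.0916]
eef_rot: [0.605, 0.751, 0.206, 0.163]
ft_force: [-0.1, -0.5, -0.3]
width: 0.0869
```

Run:
```python
from h import *
p,R=grasp('w76',.027); plan(p,R,smax=.4)
```

```text
t 12.25 pos [0.5118 0.1936 0.0916] width 0.0869 F [-0.1 -0.5 -0.3]
total d(u) [-0.247 -0.094 -0.24 ] w(u) [-0.075  0.077  0.058] rows 1 per row [-0.247, -0.094, -0.24] [-0.075, 0.077, 0.058]
```

Call:
{"name": "send_rows", "arguments": {"commands": [[-0.24,-0.09,-0.22,-0.08,0.08,0.06,-1],[0,0,0,0,0,0,-1]]}}

```text
time: 12.42
ee_pos: [0.5047, 0.191, 0.0855]
eef_rot: [0.604, 0.754, 0.202, 0.162]
ft_force: [-0.1, -0.7, -0.0]
width: 0.087
```

Run:
```python
from h import *
p,R=grasp('w76',.027); plan(p,R,smax=.4); print(r.read_state()['joint_positions'].round(3))
```

```text
t 12.42 pos [0.5047 0.191  0.0855] width 0.087 F [-0.1 -0.7 -0. ]
total d(u) [-0.011 -0.008 -0.037] w(u) [ 0.012 -0.004  0.002] rows 1 per row [-0.011, -0.008, -0.037] [0.012, -0.004, 0.002]
[-0.792 -0.037  0.235  2.308  0.451  0.408 -0.707]
```

Call:
{"name": "send_rows", "arguments": {"commands": [[0,0,-0.03,0,0,0,0.4],[0,0,0,0,0,0,1],[0,0,0,0,0,0,1],[0,0,0,0,0,0,1],[0,0,0,0,0,0,1],[0,0,0,0,0,0,1],[0,0,0,0,0,0,1],[0,0,0,0,0,0,1],[0,0,0,0,0,0,1],[0,0,0,0,0,0,1]]}}

```text
time: 13.25
ee_pos: [0.5051, 0.1919, 0.0878]
eef_rot: [0.603, 0.754, 0.204, 0.162]
ft_force: [0.3, 0.5, -0.1]
width: 0.0283
```

Call:
{"name": "send_rows", "arguments": {"commands": [[0,0,0,0,0,0,1],[0,0,0,0,0,0,1],[-0.1,-0.02,0.17,0,0,0,1],[-0.15,-0.03,0.26,0,0,0,1],[-0.15,-0.03,0.26,0,0,0,1],[-0.15,-0.03,0.26,0,0,0,1],[-0.15,-0.03,0.26,0,0,0,1],[-0.15,-0.03,0.26,0,0,0,1]]}}

```text
time: 13.92
ee_pos: [0.4761, 0.1836, 0.1289]
eef_rot: [0.604, 0.754, 0.199, 0.161]
ft_force: [0.1, 0.2, -6.0]
width: 0.0246
```

Run:
```python
from h import *
p,R=grasp('w76',-.085); plan(p,R)
cv2.imwrite('pics/s9.png',cv2.resize(r.camera('side')[150:390,180:420],None,fx=2.4,fy=2.4)); wrist('w9')
```

```text
t 13.92 pos [0.4761 0.1836 0.1289] width 0.0246 F [ 0.1  0.2 -6. ]
total d(u) [-0.879 -0.171  1.751] w(u) [ 0.05  -0.054  0.021] rows 2 per row [-0.44, -0.086, 0.875] [0.025, -0.027, 0.01]
```

View pics/s9.png

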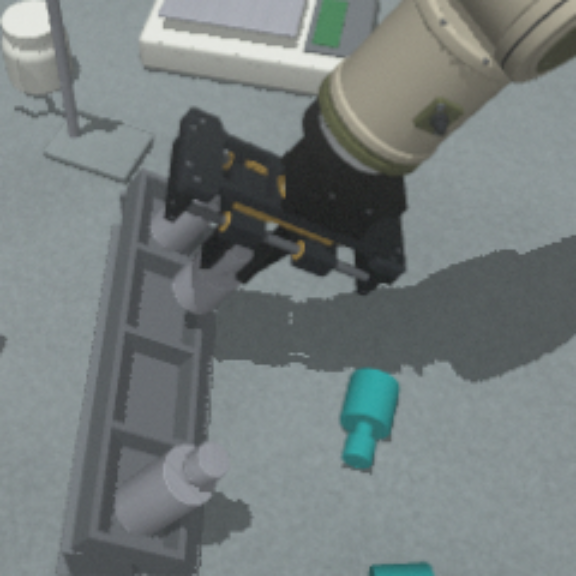

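Call:
{"name": "send_rows", "arguments": {"commands": [[-0.1,0,0.7,0,0,0,1],[0,0,1,0,0,0,1],[0,0,1,0,0,0,1],[0.1,-0.3,0.8,-0.19,0.84,0,1],[0.15,-0.6,0.2,-0.19,0.84,0,1],[0.15,-0.7,0,-0.19,0.84,0,1],[0.15,-0.7,0,-0.19,0.84,0,1],[0.15,-0.7,0,-0.19,0.84,0,1],[0.15,-0.7,0,-0.19,0.84,0,1],[0.2,-0.7,0,-0.19,0.7,0,1]]}}

```text
time: 14.85
ee_pos: [0.4976, 0.0482, 0.2359]
eef_rot: [0.619, 0.785, -0.011, -0.007]
ft_force: [0.1, -0.6, -7.0]
width: 0.0249
```

Run:
```python
from h import *
psi=json.load(open('fit.json'))['psi']
plan(np.array([.53,-.16,.23]),toolR(psi,0),smax=.8)
```

```text
t 14.85 pos [0.4976 0.0482 0.2359] width 0.0249 F [ 0.1 -0.6 -7. ]
total d(u) [ 1.079 -6.938 -0.198] w(u) [ 0.099 -0.286 -0.17 ] rows 9 per row [0.12, -0.771, -0.022] [0.011, -0.032, -0.019]
```

Call:
{"name": "send_rows", "arguments": {"commands": [[0.12,-0.8,0,0.01,-0.04,-0.02,1],[0.12,-0.8,0,0.01,-0.04,-0.02,1],[0.12,-0.8,0,0.01,-0.04,-0.02,1],[0.12,-0.8,0,0.01,-0.04,-0.02,1],[0.12,-0.8,0,0.01,-0.04,-0.02,1],[0.12,-0.8,0,0.01,-0.04,-0.02,1],[0.2,-0.8,0,0,0,0,1],[0.2,-0.8,0,0,0,0,1],[0.4,-0.6,0,0,0,0,1],[0.4,-0.5,0,0,0,0,1]]}}

```text
time: 15.68
ee_pos: [0.5574, -0.1911, 0.2245]
eef_rot: [0.623, 0.782, -0.014, -0.0]
ft_force: [0.7, 1.3, -5.9]
width: 0.0245
```

Run:
```python
from h import *
psi=json.load(open('fit.json'))['psi']
plan(np.array([.615,-.288,.16]),toolR(psi,0),smax=.5)
```

```text
t 15.68 pos [ 0.5574 -0.1911  0.2245] width 0.0245 F [ 0.7  1.3 -5.9]
total d(u) [ 1.92  -3.23  -2.151] w(u) [ 0.242 -0.196 -0.042] rows 9 per row [0.213, -0.359, -0.239] [0.027, -0.022, -0.005]
```

Call:
{"name": "send_rows", "arguments": {"commands": [[0.5,-0.3,0,0.06,-0.05,0,1],[0.5,-0.5,0,0.06,-0.05,0,1],[0.4,-0.6,0,0.06,-0.05,0,1],[0.2,-0.6,0,0.06,-0.05,0,1],[0.1,-0.5,-0.4,0,0,0,1],[0,-0.3,-0.5,0,0,0,1],[0,0,-0.5,0,0,0,1],[0,0,-0.3,0,0,0,1],[0,0,0,0,0,0,1]]}}

```text
time: 16.43
ee_pos: [0.6104, -0.2843, 0.156]
eef_rot: [0.624, 0.781, -0.007, -0.003]
ft_force: [-0.9, -0.1, -5.4]
width: 0.0246
```

Run:
```python
from h import *
psi=json.load(open('fit.json'))['psi']
plan(np.array([.615,-.288,.135]),toolR(psi,0),smax=.5)
cv2.imwrite('pics/s10.png',cv2.resize(r.camera('side')[80:200,230:350],None,fx=4.8,fy=4.8,interpolation=2))
```

```text
t 16.43 pos [ 0.6104 -0.2843  0.156 ] width 0.0246 F [-0.9 -0.1 -5.4]
total d(u) [ 0.154 -0.124 -0.7  ] w(u) [ 0.094 -0.157 -0.021] rows 2 per row [0.077, -0.062, -0.35] [0.047, -0.079, -0.011]
```

View pics/s10.png

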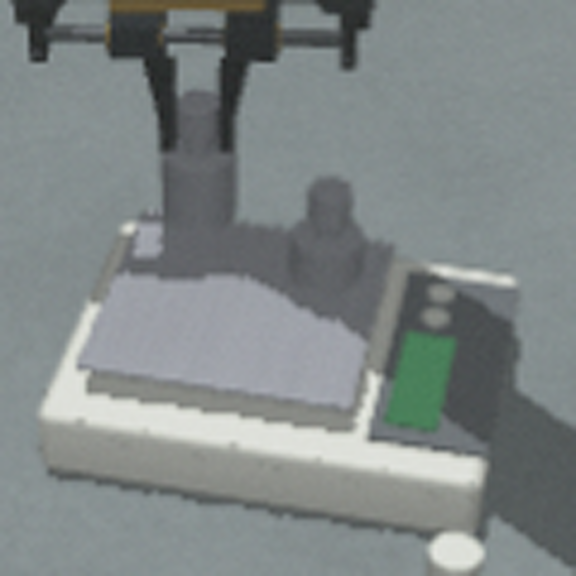

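w76 hangs upright, well clear of w60.

Call:
{"name": "send_rows", "arguments": {"commands": [[0.08,-0.06,-0.3,0.05,-0.08,0,1],[0.06,-0.06,-0.3,0.05,-0.08,0,1],[0,0,-0.1,0,0,0,1],[0,0,0,0,0,0,1]]}}

```text
time: 16.82
ee_pos: [0.6166, -0.2858, 0.1351]
eef_rot: [0.623, 0.782, 0.002, 0.001]
ft_force: [0.1, -0.2, -6.1]
width: 0.0246
```

Call:
{"name": "send_rows", "arguments": {"commands": [[0,0,-0.1,0,0,0,1],[0,0,0,0,0,0,1]]}}

```text
time: 16.98
ee_pos: [0.6169, -0.2856, 0.1323]
eef_rot: [0.623, 0.783, 0.002, 0.001]
ft_force: [-0.5, 0.9, -6.2]
width: 0.0248
```

Run:
```python
from h import *
psi=json.load(open('fit.json'))['psi']
plan(np.array([.615,-.288,.125]),toolR(psi,0),smax=.5)
```

```text
t 16.98 pos [ 0.6169 -0.2856  0.1323] width 0.0248 F [-0.5  0.9 -6.2]
total d(u) [-0.063 -0.079 -0.243] w(u) [-0.021  0.059 -0.066] rows 1 per row [-0.063, -0.079, -0.243] [-0.021, 0.059, -0.066]
```

Call:
{"name": "send_rows", "arguments": {"commands": [[0,0,-0.09,0,0,0,1],[0,0,-0.07,0,0,0,1],[0,0,0,0,0,0,1]]}}

```text
time: 17.23
ee_pos: [0.6174, -0.2856, 0.1281]
eef_rot: [0.622, 0.783, 0.003, 0.002]
ft_force: [0.0, -0.3, -7.2]
width: 0.0247
```

Call:
{"name": "send_rows", "arguments": {"commands": [[0,0,-0.06,0,0,0,1],[0,0,0,0,0,0,1]]}}

```text
time: 17.4
ee_pos: [0.6175, -0.2856, 0.1263]
eef_rot: [0.622, 0.783, 0.003, 0.002]
ft_force: [0.1, 0.6, -6.2]
width: 0.0247
```

Call:
{"name": "send_rows", "arguments": {"commands": [[0,0,-0.06,0,0,0,1],[0,0,0,0,0,0,1]]}}

```text
time: 17.57
ee_pos: [0.6176, -0.2856, 0.1245]
eef_rot: [0.622, 0.783, 0.003, 0.002]
ft_force: [-0.1, 0.5, -5.2]
width: 0.0246
```

Call:
{"name": "send_rows", "arguments": {"commands": [[0,0,-0.05,0,0,0,1],[0,0,0,0,0,0,1]]}}

```text
time: 17.73
ee_pos: [0.6179, -0.2858, 0.1233]
eef_rot: [0.622, 0.783, 0.003, 0.003]
ft_force: [0.6, -0.2, -4.5]
width: 0.0248
```

Call:
{"name": "send_rows", "arguments": {"commands": [[0,0,-0.04,0,0,0,1],[0,0,0,0,0,0,1]]}}

```text
time: 17.9
ee_pos: [0.6181, -0.286, 0.1227]
eef_rot: [0.622, 0.783, 0.003, 0.003]
ft_force: [-1.6, 0.5, -2.1]
width: 0.0247
```

Call:
{"name": "send_rows", "arguments": {"commands": [[0,0,-0.03,0,0,0,1],[0,0,0,0,0,0,1],[0,0,0,0,0,0,0.3],[0,0,0,0,0,0,0],[0,0,0,0,0,0,-0.2],[0,0,0,0,0,0,-0.25],[0,0,0,0,0,0,-0.25],[0,0,0,0,0,0,-0.25]]}}

```text
time: 18.57
ee_pos: [0.62, -0.2872, 0.1248]
eef_rot: [0.622, 0.783, 0.004, 0.006]
ft_force: [-0.2, 0.3, -1.3]
width: 0.0521
```

Call:
{"name": "send_rows", "arguments": {"commands": [[0,0,0.2,0,0,0,-0.25],[0,0,0.3,0,0,0,-0.25],[0,0,0.5,0,0,0,-0.25],[0,0,0.7,0,0,0,-0.25],[0,0,0.8,0,0,0,-0.25],[0,0,0.8,0,0,0,-0.25],[0,0,0.4,0,0,0,-0.25]]}}

```text
time: 19.15
ee_pos: [0.618, -0.2866, 0.2414]
eef_rot: [0.623, 0.782, 0.003, 0.004]
ft_force: [0.2, 0.1, 0.8]
width: 0.0542
```

Run:
```python
from h import *
psi=json.load(open('fit.json'))['psi']
plan(np.array([.49,.0,.235]),toolR(psi,0),smax=.9)
cv2.imwrite('pics/s11.png',cv2.resize(r.camera('side')[80:200,230:350],None,fx=4.8,fy=4.8,interpolation=2)); wrist('w11')
```

```text
t 19.15 pos [ 0.618  -0.2866  0.2414] width 0.0542 F [0.2 0.1 0.8]
total d(u) [-4.266  9.553 -0.215] w(u) [ 0.011  0.117 -0.064] rows 12 per row [-0.355, 0.796, -0.018] [0.001, 0.01, -0.005]
```

View pics/s11.png

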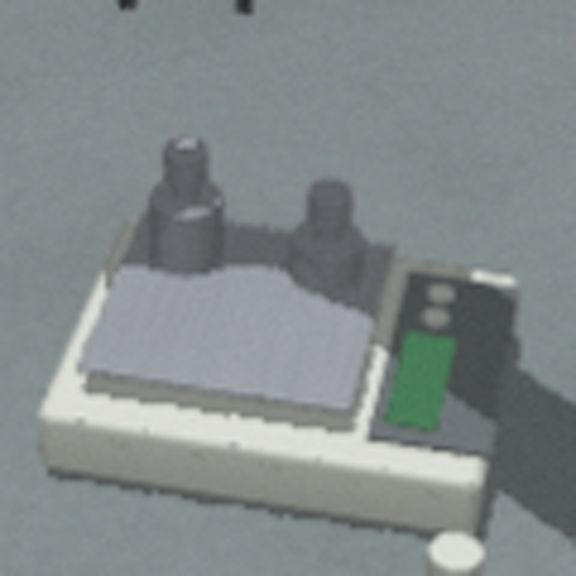

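View pics/w11.png

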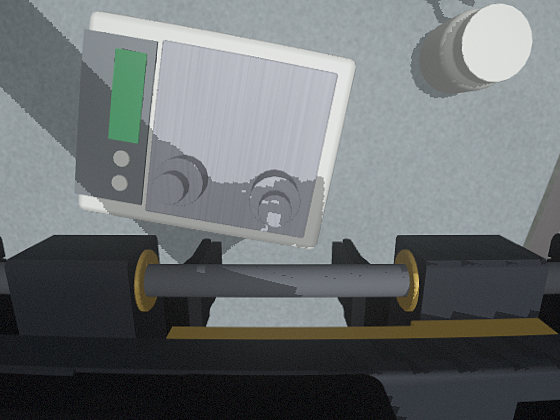

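Both weights stand upright and well apart: w60 is near wrist pixel (180,180) and w76 near (273,195). Next is w92.

Call:
{"name": "send_rows", "arguments": {"commands": [[-0.5,0.6,0,0,0,0,-1],[-0.5,0.8,0,0,0,0,-1],[-0.5,0.8,0,0,0,0,-1],[-0.5,0.8,0,0,0,0,-1],[-0.5,0.8,0,0,0,0,-1],[-0.5,0.8,0,0,0,0,-1],[-0.4,0.9,0,0,0,0,-1],[-0.2,0.9,0,0,0,0,-1],[-0.1,0.9,0,0,0,0,-1],[-0.1,0.9,0,0,0,0,-1]]}}

```text
time: 20.08
ee_pos: [0.4942, -0.0387, 0.2381]
eef_rot: [0.626, 0.78, 0.001, 0.004]
ft_force: [0.5, -0.1, -0.2]
width: 0.0867
```

Run:
```python
from h import *
p,R=grasp('w92',-.055); print(p);plan(p,R,smax=.9)
```

```text
[0.47680677 0.08992572 0.16928658]
t 20.08 pos [ 0.4942 -0.0387  0.2381] width 0.0867 F [ 0.5 -0.1 -0.2]
total d(u) [-0.579  4.286 -2.293] w(u) [ 1.353 -5.776  0.053] rows 6 per row [-0.097, 0.714, -0.382] [0.226, -0.963, 0.009]
```

Geometry check: with the jaws along the slope, the gripper body's lower corner would pass only about 5 mm from the flask's stopper at (0.406, 0.015). I'll turn the jaws 20° about the tool axis to keep it clear.

```bash
cat >> h.py <<'E'
def grasp92(a,al=20):
    p,R=grasp('w92',a); return p,R@Rn.from_euler('z',al,degrees=True).as_matrix()
def bodymin(p,R,fl=(.406,.015)):
    # closest horizontal distance of body box (z<.18) to flask axis
    best=9
    for b in np.linspace(.07,.30,60):
        for j in np.linspace(-.095,.095,40):
            for w in (-.0375,0,.0375):
                q=p+R@[w,j,-b]
                if q[2]<.178: best=min(best,np.hypot(q[0]-fl[0],q[1]-fl[1]))
    return best
E
python3 - <<'E'
from h import *
for al in(0,20,30): print(al,[round(bodymin(*grasp92(a,al)),3) for a in (-.055,-.02,.027)])
p,R=grasp92(-.07); print(p); plan(p,R,smax=.9)
E
```

```text
0 [9, np.float64(0.02), np.float64(0.02)]
20 [9, np.float64(0.041), np.float64(0.041)]
30 [9, np.float64(0.049), np.float64(0.049)]
[0.46948914 0.08828188 0.18227696]
t 20.08 pos [ 0.4942 -0.0387  0.2381] width 0.0867 F [ 0.5 -0.1 -0.2]
total d(u) [-0.823  4.232 -1.86 ] w(u) [ 2.375 -5.497 -3.851] rows 8 per row [-0.103, 0.529, -0.232] [0.297, -0.687, -0.481]
```

Call:
{"name": "send_rows", "arguments": {"commands": [[-0.05,0.8,0,0,0,-0.3,-1],[-0.05,0.8,0,0,0,-0.3,-1],[-0.1,0.7,0,0.3,-0.7,-0.45,-1],[-0.1,0.7,0,0.3,-0.7,-0.45,-1],[-0.1,0.6,0,0.3,-0.7,-0.45,-1],[-0.1,0.4,0,0.3,-0.7,-0.45,-1],[-0.1,0.1,-0.2,0.3,-0.7,-0.45,-1],[-0.1,0,-0.4,0.3,-0.7,-0.45,-1],[-0.1,0,-0.4,0.3,-0.7,-0.45,-1],[0,0,-0.3,0.2,-0.5,-0.2,-1]]}}

```text
time: 20.92
ee_pos: [0.4669, 0.0999, 0.1998]
eef_rot: [0.727, 0.633, 0.239, 0.119]
ft_force: [-0.3, -0.3, -0.2]
width: 0.0866
```

Run:
```python
from h import *
p,R=grasp92(-.055); plan(p,R,smax=.9); wrist('w12'); wov('w12','w92')
```

```text
t 20.92 pos [0.4669 0.0999 0.1998] width 0.0866 F [-0.3 -0.3 -0.2]
total d(u) [ 0.331 -0.331 -1.016] w(u) [-0.28   0.124  0.05 ] rows 2 per row [0.166, -0.166, -0.508] [-0.14, 0.062, 0.025]
```

View pics/w12_ov.png

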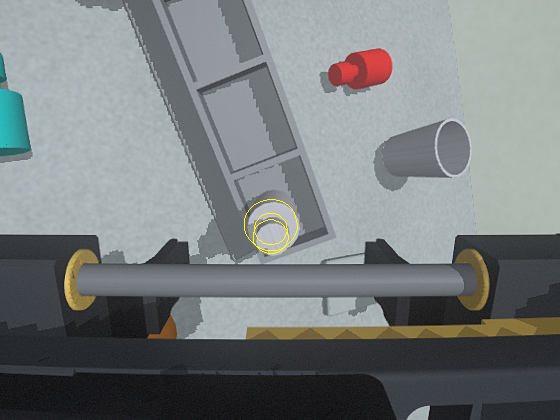

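Call:
{"name": "send_rows", "arguments": {"commands": [[0.17,-0.17,-0.5,-0.14,0.06,0.02,-1],[0.17,-0.17,-0.5,-0.14,0.06,0.02,-1],[0,0,0,0,0,0,-1]]}}

```text
time: 21.22
ee_pos: [0.4743, 0.0877, 0.1659]
eef_rot: [0.726, 0.638, 0.225, 0.124]
ft_force: [-1.0, -0.7, -0.7]
width: 0.0867
```

Run:
```python
from h import *
p,R=grasp92(-.055); plan(p,R); p,R=grasp92(.027); plan(p,R,smax=.4)
```

```text
t 21.22 pos [0.4743 0.0877 0.1659] width 0.0867 F [-1.  -0.7 -0.7]
total d(u) [0.084 0.076 0.114] w(u) [ 0.022 -0.034  0.006] rows 1 per row [0.084, 0.076, 0.114] [0.022, -0.034, 0.006]
t 21.22 pos [0.4743 0.0877 0.1659] width 0.0867 F [-1.  -0.7 -0.7]
total d(u) [ 1.418  0.375 -2.253] w(u) [ 0.022 -0.034  0.006] rows 7 per row [0.203, 0.054, -0.322] [0.003, -0.005, 0.001]
```

Call:
{"name": "send_rows", "arguments": {"commands": [[0.21,0.06,-0.3,0,0,0,-1],[0.2,0.05,-0.33,0,0,0,-1],[0.2,0.05,-0.33,0,0,0,-1],[0.2,0.05,-0.33,0,0,0,-1],[0.19,0.05,-0.33,0,0,0,-1],[0.19,0.05,-0.33,0,0,0,-1],[0,0,0,0,0,0,-1]]}}

```text
time: 21.8
ee_pos: [0.5146, 0.0979, 0.1113]
eef_rot: [0.726, 0.638, 0.225, 0.124]
ft_force: [-0.8, 0.1, -0.5]
width: 0.0871
```

Run:
```python
from h import *
p,R=grasp92(.027); plan(p,R,smax=.4)
cv2.imwrite('pics/s13.png',cv2.resize(r.camera('side')[130:330,180:380],None,fx=2.9,fy=2.9)); wrist('w13')
```

```text
t 21.8 pos [0.5146 0.0979 0.1113] width 0.0871 F [-0.8  0.1 -0.5]
total d(u) [ 0.074  0.035 -0.435] w(u) [ 0.027 -0.051  0.016] rows 2 per row [0.037, 0.017, -0.217] [0.013, -0.025, 0.008]
```

View pics/s13.png

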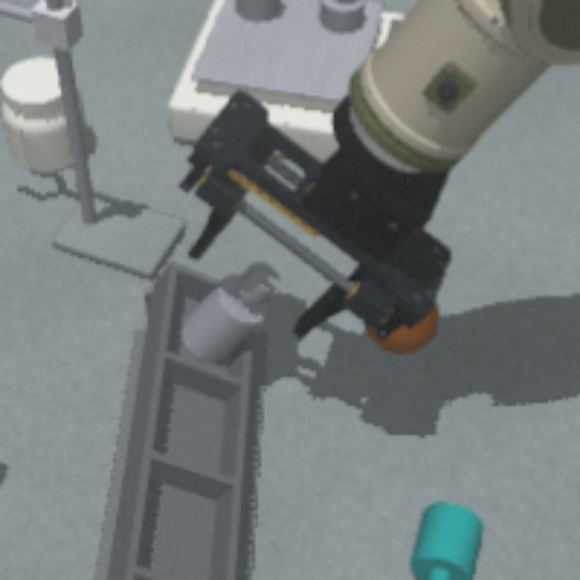

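View pics/w13.png

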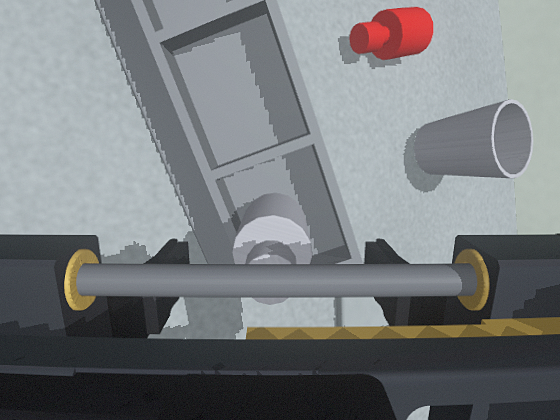

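The head is centred between the jaws and the flask is undisturbed. I'll finish the descent and close at 60 N.

Call:
{"name": "send_rows", "arguments": {"commands": [[0.03,0.02,-0.21,0.01,-0.02,0,-1],[0.04,0.02,-0.21,0.01,-0.02,0,-1],[0,0,0,0,0,0,-1]]}}

```text
time: 22.15
ee_pos: [0.5175, 0.0997, 0.1017]
eef_rot: [0.726, 0.637, 0.229, 0.124]
ft_force: [0.1, -0.2, 0.3]
width: 0.087
```

Run:
```python
from h import *
p,R=grasp92(.027); plan(p,R,smax=.4)
```

```text
t 22.15 pos [0.5175 0.0997 0.1017] width 0.087 F [ 0.1 -0.2  0.3]
total d(u) [-0.022 -0.028 -0.114] w(u) [-0.028  0.035  0.016] rows 1 per row [-0.022, -0.028, -0.114] [-0.028, 0.035, 0.016]
```

Call:
{"name": "send_rows", "arguments": {"commands": [[-0.02,-0.03,-0.11,-0.02,0.03,0,-1],[0,0,-0.03,0,0,0,0.4],[0,0,0,0,0,0,1],[0,0,0,0,0,0,1],[0,0,0,0,0,0,1],[0,0,0,0,0,0,1],[0,0,0,0,0,0,1],[0,0,0,0,0,0,1],[0,0,0,0,0,0,1],[0,0,0,0,0,0,1]], "grip_force": 60}}

```text
time: 22.98
ee_pos: [0.5167, 0.0987, 0.0979]
eef_rot: [0.726, 0.637, 0.228, 0.124]
ft_force: [-1.0, 0.4, 0.1]
width: 0.0349
```

Call:
{"name": "send_rows", "arguments": {"commands": [[0,0,0,0,0,0,1],[0,0,0,0,0,0,1],[0,0,0,0,0,0,1]]}}

```text
time: 23.23
ee_pos: [0.5177, 0.0989, 0.0988]
eef_rot: [0.726, 0.637, 0.229, 0.125]
ft_force: [1.9, 0.7, -3.5]
width: 0.0241
```

Call:
{"name": "send_rows", "arguments": {"commands": [[-0.1,-0.02,0.17,0,0,0,1],[-0.15,-0.03,0.26,0,0,0,1],[-0.15,-0.03,0.26,0,0,0,1],[-0.15,-0.03,0.26,0,0,0,1],[-0.15,-0.03,0.26,0,0,0,1],[-0.15,-0.03,0.26,0,0,0,1]]}}

```text
time: 23.73
ee_pos: [0.4858, 0.091, 0.1366]
eef_rot: [0.727, 0.638, 0.221, 0.123]
ft_force: [-0.2, -0.0, -7.9]
width: 0.0241
```

Run:
```python
from h import *
p,R=grasp92(-.085); plan(p,R)
cv2.imwrite('pics/s14.png',cv2.resize(r.camera('side')[130:330,180:380],None,fx=2.9,fy=2.9)); wrist('w14')
```

```text
t 23.73 pos [0.4858 0.091  0.1366] width 0.0241 F [-0.2 -0.  -7.9]
total d(u) [-0.789 -0.146  1.954] w(u) [ 0.073 -0.131  0.03 ] rows 3 per row [-0.263, -0.049, 0.651] [0.024, -0.044, 0.01]
```

View pics/s14.png

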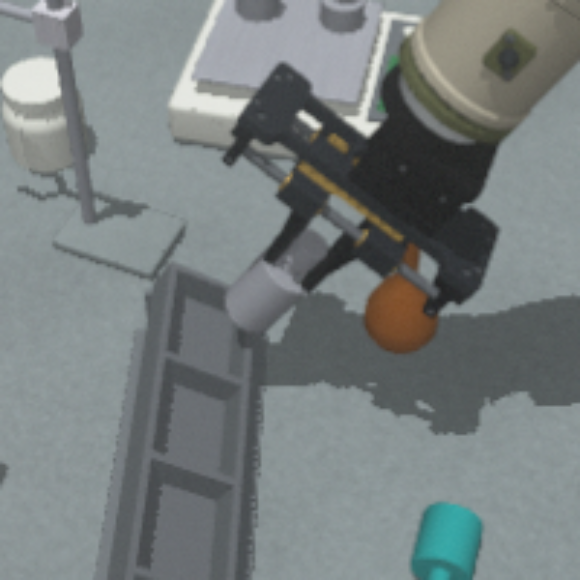

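View pics/w14.png

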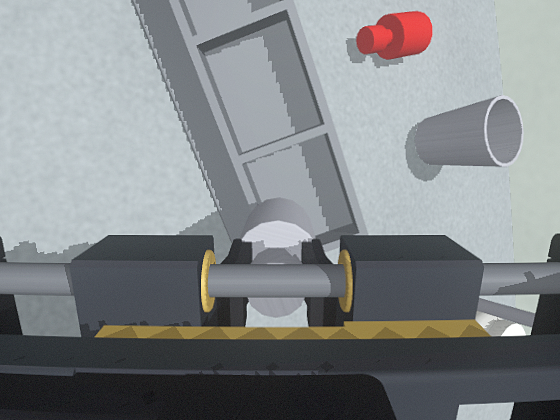

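Call:
{"name": "send_rows", "arguments": {"commands": [[0.1,0,0.7,0,0,0,1],[0.1,0,0.9,0,0,0,1],[0.1,0,0.9,0,0,0,1],[0.1,0,0.8,0,0,0,1],[0.1,0,0.3,0,0,0,1],[0,0,0,0,0,0,1]]}}

```text
time: 24.33
ee_pos: [0.4939, 0.0884, 0.2368]
eef_rot: [0.729, 0.64, 0.211, 0.119]
ft_force: [1.2, 0.7, -8.8]
width: 0.0242
```

Run:
```python
from h import *
psi=json.load(open('fit.json'))['psi']
R=toolR(psi,0)@Rn.from_euler('z',20,degrees=True).as_matrix()
plan(np.array([.53,-.06,.245]),R,smax=.8)
```

```text
t 24.33 pos [0.4939 0.0884 0.2368] width 0.0242 F [ 1.2  0.7 -8.8]
total d(u) [ 1.202 -4.947  0.272] w(u) [-1.15   5.491  0.015] rows 7 per row [0.172, -0.707, 0.039] [-0.164, 0.784, 0.002]
```

Call:
{"name": "send_rows", "arguments": {"commands": [[0.15,-0.3,0.1,-0.16,0.78,0,1],[0.15,-0.6,0.05,-0.16,0.78,0,1],[0.17,-0.7,0.05,-0.16,0.78,0,1],[0.17,-0.7,0.05,-0.16,0.78,0,1],[0.17,-0.7,0.05,-0.16,0.78,0,1],[0.17,-0.7,0.05,-0.16,0.78,0,1],[0.17,-0.7,0,-0.16,0.6,0,1],[0.2,-0.6,0,0,0,0,1],[0,-0.3,0,0,0,0,1]]}}

```text
time: 25.08
ee_pos: [0.5298, -0.0751, 0.2281]
eef_rot: [0.748, 0.663, -0.011, -0.002]
ft_force: [-0.5, -1.7, -8.1]
width: 0.0243
```

Run:
```python
from h import *
psi=json.load(open('fit.json'))['psi']
R=toolR(psi,0)@Rn.from_euler('z',20,degrees=True).as_matrix()
plan(np.array([.569,-.205,.19]),R,smax=.6)
cv2.imwrite('pics/s15.png',cv2.resize(r.camera('side')[60:260,180:380],None,fx=2.9,fy=2.9)); wrist('w15')
```

```text
t 25.08 pos [ 0.5298 -0.0751  0.2281] width 0.0243 F [-0.5 -1.7 -8.1]
total d(u) [ 1.306 -4.33  -1.271] w(u) [ 0.131 -0.222 -0.088] rows 8 per row [0.163, -0.541, -0.159] [0.016, -0.028, -0.011]
```

View pics/s15.png

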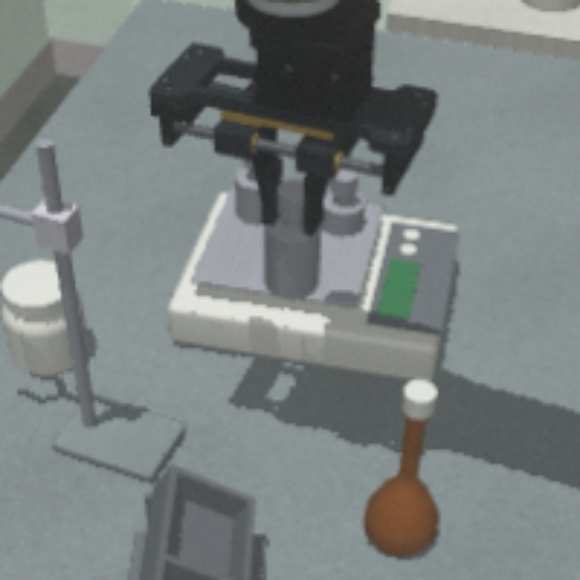

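View pics/w15.png

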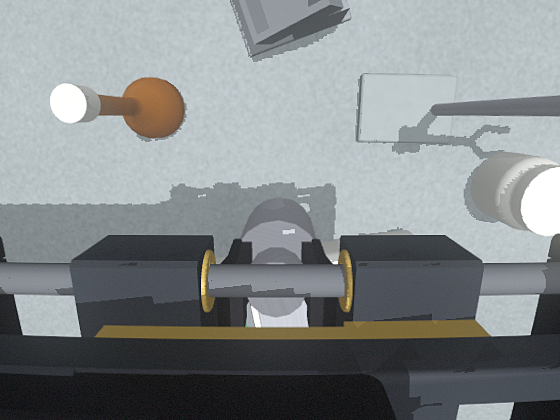

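Call:
{"name": "send_rows", "arguments": {"commands": [[0.16,-0.55,0,0.02,-0.03,-0.01,1],[0.16,-0.55,0,0.02,-0.03,-0.01,1],[0.16,-0.55,0,0.02,-0.03,-0.01,1],[0.16,-0.55,0,0.02,-0.03,-0.01,1],[0.16,-0.55,0,0.02,-0.03,-0.01,1],[0.16,-0.55,-0.1,0.02,-0.03,-0.01,1],[0.16,-0.5,-0.2,0,0,0,1],[0.1,-0.4,-0.3,0,0,0,1],[0,0,-0.3,0,0,0,1],[0,0,0,0,0,0,1]]}}

```text
time: 26.02
ee_pos: [0.5629, -0.1934, 0.1881]
eef_rot: [0.747, 0.665, -0.001, -0.005]
ft_force: [-0.1, 1.1, -9.2]
width: 0.0244
```

Run:
```python
from h import *
psi=json.load(open('fit.json'))['psi']
R=toolR(psi,0)@Rn.from_euler('z',20,degrees=True).as_matrix()
plan(np.array([.569,-.205,.15]),R,smax=.4)
cv2.imwrite('pics/s16.png',cv2.resize(r.camera('side')[60:220,220:380],None,fx=3.6,fy=3.6)); wrist('w16')
```

```text
t 26.02 pos [ 0.5629 -0.1934  0.1881] width 0.0244 F [-0.1  1.1 -9.2]
total d(u) [ 0.203 -0.388 -1.271] w(u) [-0.07  -0.098 -0.128] rows 4 per row [0.051, -0.097, -0.318] [-0.017, -0.024, -0.032]
```

View pics/s16.png

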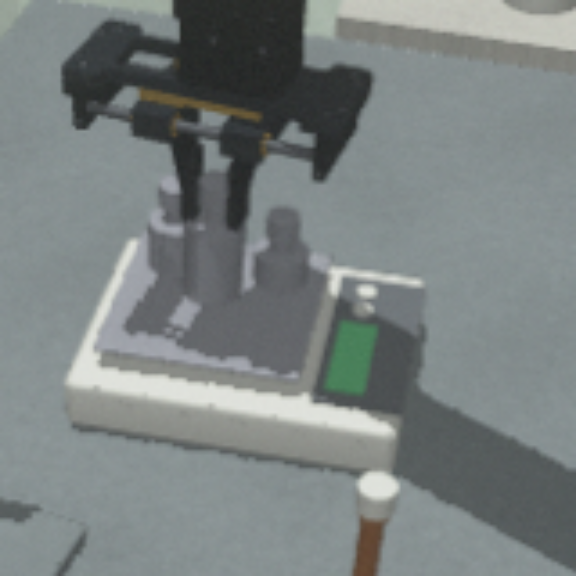

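View pics/w16.png

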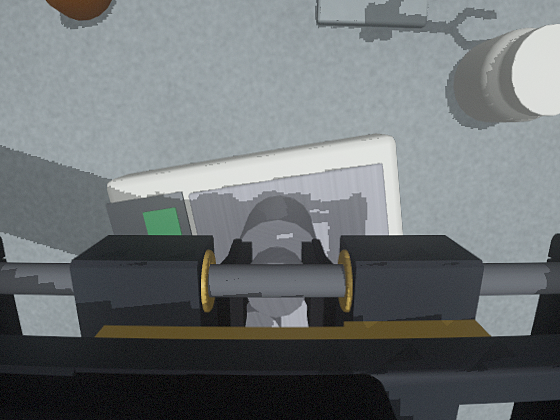

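w92 hangs upright over the pan's +y half. I'll lower it.

Call:
{"name": "send_rows", "arguments": {"commands": [[0.06,-0.12,-0.3,-0.02,-0.03,-0.03,1],[0.06,-0.12,-0.3,-0.02,-0.03,-0.03,1],[0.06,-0.12,-0.3,-0.02,-0.02,-0.03,1],[0,0,-0.2,0,0,0,1],[0,0,0,0,0,0,1]]}}

```text
time: 26.53
ee_pos: [0.5706, -0.2013, 0.1546]
eef_rot: [0.748, 0.663, 0.002, 0.001]
ft_force: [-0.7, 0.8, -8.1]
width: 0.0239
```

Run:
```python
from h import *
psi=json.load(open('fit.json'))['psi']
R=toolR(psi,0)@Rn.from_euler('z',20,degrees=True).as_matrix()
plan(np.array([.569,-.205,.145]),R,smax=.4)
```

```text
t 26.53 pos [ 0.5706 -0.2013  0.1546] width 0.0239 F [-0.7  0.8 -8.1]
total d(u) [-0.053 -0.124 -0.321] w(u) [-0.021  0.043 -0.092] rows 1 per row [-0.053, -0.124, -0.321] [-0.021, 0.043, -0.092]
```

Call:
{"name": "send_rows", "arguments": {"commands": [[-0.03,-0.12,-0.15,-0.02,0.04,0,1],[0,0,-0.15,0,0,0,1],[0,0,-0.08,0,0,0,1],[0,0,0,0,0,0,1]]}}

```text
time: 26.87
ee_pos: [0.5695, -0.2052, 0.1417]
eef_rot: [0.748, 0.663, -0.0, -0.0]
ft_force: [0.1, 0.0, -7.8]
width: 0.0245
```

Call:
{"name": "send_rows", "arguments": {"commands": [[0,0,-0.08,0,0,0,1],[0,0,0,0,0,0,1]]}}

```text
time: 27.03
ee_pos: [0.5696, -0.2051, 0.1392]
eef_rot: [0.748, 0.663, -0.0, -0.0]
ft_force: [-0.7, 0.6, -7.5]
width: 0.024
```

Call:
{"name": "send_rows", "arguments": {"commands": [[0,0,-0.07,0,0,0,1],[0,0,0,0,0,0,1]]}}

```text
time: 27.2
ee_pos: [0.5699, -0.2051, 0.1372]
eef_rot: [0.748, 0.663, -0.0, 0.0]
ft_force: [0.1, 0.6, -8.4]
width: 0.0244
```

Call:
{"name": "send_rows", "arguments": {"commands": [[0,0,-0.05,0,0,0,1],[0,0,0,0,0,0,1]]}}

```text
time: 27.37
ee_pos: [0.57, -0.2051, 0.1358]
eef_rot: [0.748, 0.664, 0.0, 0.0]
ft_force: [-1.1, 0.1, -7.8]
width: 0.0245
```

Call:
{"name": "send_rows", "arguments": {"commands": [[0,0,-0.05,0,0,0,1],[0,0,0,0,0,0,1]]}}

```text
time: 27.53
ee_pos: [0.5704, -0.2051, 0.1347]
eef_rot: [0.748, 0.664, 0.0, 0.001]
ft_force: [-1.2, 1.2, -4.8]
width: 0.024
```

Call:
{"name": "send_rows", "arguments": {"commands": [[0,0,-0.04,0,0,0,1],[0,0,0,0,0,0,1]]}}

```text
time: 27.7
ee_pos: [0.5706, -0.2053, 0.1342]
eef_rot: [0.748, 0.664, 0.001, 0.001]
ft_force: [-1.2, 0.3, -3.0]
width: 0.0243
```

Call:
{"name": "send_rows", "arguments": {"commands": [[0,0,-0.04,0,0,0,1],[0,0,0,0,0,0,1]]}}

```text
time: 27.87
ee_pos: [0.5708, -0.2054, 0.1337]
eef_rot: [0.748, 0.664, 0.001, 0.001]
ft_force: [-2.0, 1.0, -1.5]
width: 0.024
```

Call:
{"name": "send_rows", "arguments": {"commands": [[0,0,-0.02,0,0,0,1],[0,0,0,0,0,0,1]]}}

```text
time: 28.03
ee_pos: [0.5708, -0.2055, 0.1336]
eef_rot: [0.748, 0.664, 0.001, 0.001]
ft_force: [-2.7, 0.8, -0.7]
width: 0.0243
```

Call:
{"name": "send_rows", "arguments": {"commands": [[0,0,0,0,0,0,0.3],[0,0,0,0,0,0,0],[0,0,0,0,0,0,-0.2],[0,0,0,0,0,0,-0.25],[0,0,0,0,0,0,-0.25],[0,0,0,0,0,0,-0.25]]}}

```text
time: 28.53
ee_pos: [0.5734, -0.2065, 0.1356]
eef_rot: [0.748, 0.664, 0.003, 0.004]
ft_force: [-0.3, 0.5, -1.1]
width: 0.0517
```

Call:
{"name": "send_rows", "arguments": {"commands": [[0,0,0.2,0,0,0,-0.25],[0,0,0.3,0,0,0,-0.25],[0,0,0.5,0,0,0,-0.25],[0,0,0.7,0,0,0,-0.25],[0,0,0.8,0,0,0,-0.25],[0,0,0.8,0,0,0,-0.25],[-0.3,0.6,0.3,0,0,0,-0.25],[-0.3,0.8,0,0,0,0,-0.25],[-0.3,0.8,0,0,0,0,-0.25],[-0.3,0.8,0,0,0,0,-0.25]]}}

```text
time: 29.37
ee_pos: [0.5355, -0.1219, 0.2561]
eef_rot: [0.752, 0.659, 0.003, 0.007]
ft_force: [0.4, -0.1, -1.0]
width: 0.0543
```

Call:
{"name": "send_rows", "arguments": {"commands": [[-0.2,0.8,0,0,0,0,-0.25],[-0.1,0.8,0,0,0,0,-0.25],[0,0.8,0,0,0,0,-0.25],[0,0.6,0,0,0,0,-0.25],[0,0.3,0,0,0,0,-0.25],[0,0,0,0,0,0,-0.25]]}}

```text
time: 29.87
ee_pos: [0.5246, -0.015, 0.2623]
eef_rot: [0.751, 0.66, 0.007, 0.008]
ft_force: [0.2, -0.3, -0.2]
width: 0.0545
```

Run:
```python
from h import *
s=r.read_state(); print(s['time'],s['ee_pos'],s['width'],s['ft_force'].round(1))
a=r.camera('side'); b=r.camera('top'); cv2.imwrite('pics/s17.png',a); cv2.imwrite('pics/t17.png',b)
z=cv2.resize(a[90:200,230:350],None,fx=3.3,fy=3.3,interpolation=2); y=cv2.resize(b[145:275,330:440],None,fx=2.79,fy=2.79,interpolation=2)
cv2.imwrite('pics/z17.png',np.hstack([z,y[:z.shape[0]]]))
```

```text
29.8667 [ 0.52455114 -0.01500307  0.26229798] 0.054526153994171385 [ 0.2 -0.3 -0.2]
```

View pics/z17.png

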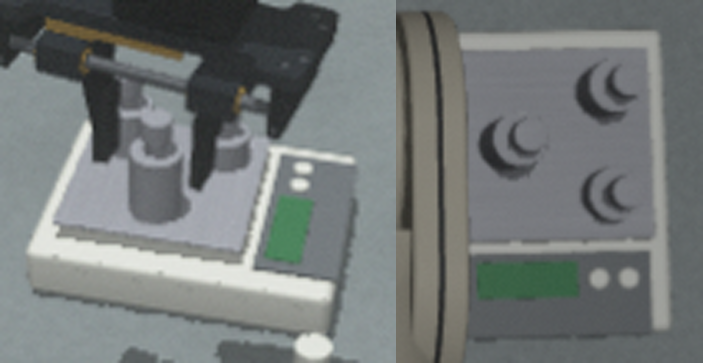

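View pics/t17.png

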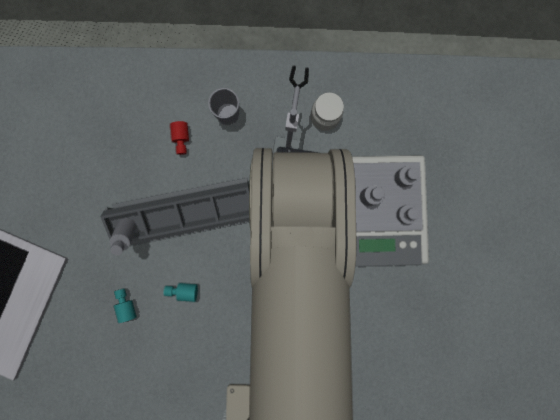

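View pics/s17.png

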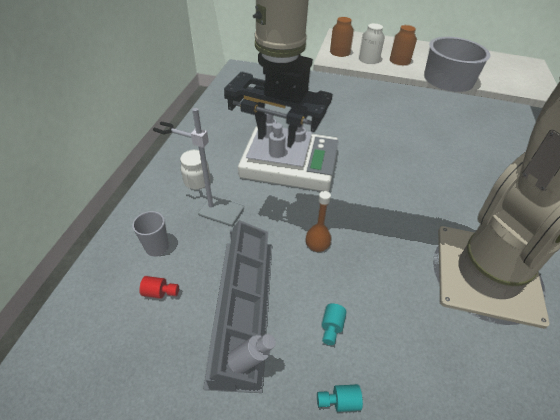

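Run:
```python
from h import *
c=np.array([.571,-.248]); a=np.radians(2.7); Rm=np.array([[np.cos(a),np.sin(a)],[-np.sin(a),np.cos(a)]])
for k,uv in {'w92':(377.3,193.4),'w76':(411,174.7),'w60':(410.6,216)}.items():
    p=atz('top',uv,.0705+H[k]); print(k,p.round(3),(Rm@(p[:2]-c)*1000).round(1))
s0,s1=cv2.imread('pics/side0.png'),cv2.imread('pics/s17.png'); t0,t1=cv2.imread('pics/top0.png'),cv2.imread('pics/t17.png')
for n,A,B,b in (('flask',s0,s1,(300,185,340,255)),('tub',s0,s1,(178,148,200,190)),('beaker',s0,s1,(130,210,175,258)),('w110',t0,t1,(100,225,135,255))):
    x0,y0,x1,y1=b; T=A[y0:y1,x0:x1]; m=cv2.matchTemplate(B[y0-15:y1+15,x0-15:x1+15],T,cv2.TM_CCOEFF_NORMED); q=cv2.minMaxLoc(m); print(n,q[1],(q[3][0]-15,q[3][1]-15))
```

```text
w92 [ 0.57  -0.204  0.162] [ 1.1 43.6]
w76 [ 0.614 -0.281  0.146] [ 41.2 -34.8]
w60 [ 0.526 -0.285  0.131] [-47.  -35.3]
flask 0.7327694892883301 (0, 0)
tub 0.9985936284065247 (0, 0)
beaker 0.9969682097434998 (0, 0)
w110 0.9979382157325745 (0, 0)
```

The three weights sit at least 14 mm inside the ±61 mm limits, the bystanders show no shift and nothing is moving, so I'm handing in.

Run:
```python
from bench import r
print(r.close_job())
```

```text
the job is handed in; nothing more can be done
None
```

I placed the three shortest weights on the pan one at a time, in the order w60, w76, w92. Each was lowered slowly until the wrist force showed the pan carrying it, then released. I handed the job in shortly after 30 s; it reports no verdict.

- **Positions on the pan:** from the last top picture, w60 is at about (-47, -35) mm from the pan centre, w76 at (41, -35) and w92 at (1, 44). All are upright and inside the ±61 mm limits, with centres about 85–90 mm apart.
- **Accuracy:** the release poses read off the arm differ from these camera positions by up to about 8 mm, which is still inside the limits.
- **Everything else:** w110, the tub and the beaker match their start pictures with no shift. The flask also shows no shift, but its match was weaker (0.73), probably because of the arm's shadow. In the picture it stands upright in its place.

Nothing I checked failed. I had no direct reading of how far the pan was pressed down or of contact forces between the weights; the wrist force and the pictures showed no sign of trouble.

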